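# Cure the oiled tool handles

## Task

Cure the middle-sized tool handles, the 30 mm ones: lift the curing unit's cover back gently onto its open stop, and lay (do not drop) every 30 mm handle in the tray, one to a lane, flat on the lane floor and along the lane. Then lower the cover gently, without letting it fall, until it is fully shut and only then press the green start button all the way down and let go. Leave the thinner and the thicker look-alike handles, the loose brass ferrule and the offcut lying among them where they are.

Things in the scene. Friction and masses are not known exactly. Their poses are not given: they have to be found in the camera images.
- handle_a: octagonal wooden tool handle lying on its side, 30 mm across the flats, 100 mm long, same wood as the others, with a short brass ferrule at its +x end; origin at its middle (half its width above what it lies on); x runs along the handle, any of its eight flats may be underneath. The right size. 40 to 75 g. It may be absent
- handle_b: octagonal wooden tool handle lying on its side, 30 mm across the flats, 100 mm long, same wood as the others, with a short brass ferrule at its +x end; origin at its middle (half its width above what it lies on); x runs along the handle, any of its eight flats may be underneath. The right size. 40 to 75 g. It may be absent
- handle_c: octagonal wooden tool handle lying on its side, 30 mm across the flats, 100 mm long, same wood as the others, with a short brass ferrule at its +x end; origin at its middle (half its width above what it lies on); x runs along the handle, any of its eight flats may be underneath. The right size. 40 to 75 g. It may be absent
- handle_d: octagonal wooden tool handle lying on its side, 30 mm across the flats, 100 mm long, same wood as the others, with a short brass ferrule at its +x end; origin at its middle (half its width above what it lies on); x runs along the handle, any of its eight flats may be underneath. The right size. 40 to 75 g. It may be absent
- thin_a: octagonal wooden tool handle lying on its side, 22 mm across the flats, 100 mm long, same wood as the others, with a short brass ferrule at its +x end; origin at its middle (half its width above what it lies on); x runs along the handle, any of its eight flats may be underneath. Wrong size: leave it where it lies
- thin_b: octagonal wooden tool handle lying on its side, 22 mm across the flats, 100 mm long, same wood as the others, with a short brass ferrule at its +x end; origin at its middle (half its width above what it lies on); x runs along the handle, any of its eight flats may be underneath. Wrong size: leave it where it lies
- thick: octagonal wooden tool handle lying on its side, 40 mm across the flats, 100 mm long, same wood as the others, with a short brass ferrule at its +x end; origin at its middle (half its width above what it lies on); x runs along the handle, any of its eight flats may be underneath. Wrong size: leave it where it lies
- unit: curing unit: grey open tray fixed to the bench, 170 (its x) by 290 mm (its y) outside, rim 60 mm high, walls 6 mm, inner floor 14 mm above the bench; origin under its centre, front to its -x. White ridges 14 mm wide, 10 mm high run along x between four lanes 48 mm wide, 158 mm long, 62 mm apart; the outer lanes' middles are 46 mm from the side walls. Black console, 40 mm high, against its +y side
- lane0 (a point): middle of the floor of one lane of the tray, -93 mm along the unit's y from its centre; axes as the unit's
- lane1 (a point): middle of the floor of one lane of the tray, -31 mm along the unit's y from its centre; axes as the unit's
- lane2 (a point): middle of the floor of one lane of the tray, 31 mm along the unit's y from its centre; axes as the unit's
- lane3 (a point): middle of the floor of one lane of the tray, 93 mm along the unit's y from its centre; axes as the unit's
- cover (a joint): angle of the unit's hinged amber-windowed cover (grey frame 165 mm deep, 290 mm wide, 10 mm thick, 350 g), rad: 0 shut on the rim, 1.75 leaning back on its open stop, where it stays by itself; its hinge is damped only lightly: let go before upright it falls shut and lands too hard unless its grip bar was within 4 mm of shut; past upright it sinks back
- cover_hinge (a point): middle of the cover's hinge line, at the far (unit +x) side of the tray, 66 mm above the bench; the hinge line runs along the unit's y
- cover_grip (a point): middle of the cover's round steel grip bar, 12 mm thick, parallel to the hinge line and 203 mm from it, 138 mm free between its two arms, in the plane of the cover; 32 mm are free between the bar and the cover's front edge. With the cover shut it is in front of the tray, 66 mm above the bench; with the cover open it is at the top
- start (a joint): travel of the green start button, m: 0 up, 0.006 fully down (about 4 N); it springs back
- start_top (a point): centre of the top of the green start button (28 mm across, in a black collar), 58 mm above the bench, pressed downwards
- ferrule: spare brass ferrule, a ring 28 mm across and 16 mm high, origin at its underside; leave alone
- offcut: wooden offcut 28 x 40 x 20 mm, origin at its underside; leave alone
Things that resemble listed ones, but are neither listed nor needed, are in the scene too. Leave any turquoise or white look-alike of the handle_c alone. What is shaped like the handle_a but turquoise is not meant.

How it is judged (in metres and radians):
On the way, in this order (a step that is already met when the one before it is completed fails the run):
1. the cover rests back on its open stop (value of joint cover above 1.68 rad), for 0.3 s.
2. with the cover open, every 30 mm handle present lies on the floor of a lane, along it, let go (value of joint cover above 1.5 rad and x of handle_a in the frame of unit between -0.04 and 0.04 m and y of handle_a in the frame of unit between -0.12 and 0.12 m and z of handle_a in the frame of unit between 0.02 and 0.036 m and angle between the x axis of each of handle_a, handle_b, handle_c, handle_d and the x axis of unit, either way round below 0.3 rad and x of handle_b in the frame of unit between -0.04 and 0.04 m and y of handle_b in the frame of unit between -0.12 and 0.12 m and z of handle_b in the frame of unit between 0.02 and 0.036 m and x of handle_c in the frame of unit between -0.04 and 0.04 m and y of handle_c in the frame of unit between -0.12 and 0.12 m and z of handle_c in the frame of unit between 0.02 and 0.036 m and x of handle_d in the frame of unit between -0.04 and 0.04 m and y of handle_d in the frame of unit between -0.12 and 0.12 m and z of handle_d in the frame of unit between 0.02 and 0.036 m and contact force between the fingers and handle_a below 0.2 N and contact force between the fingers and handle_b below 0.2 N and contact force between the fingers and handle_c below 0.2 N and contact force between the fingers and handle_d below 0.2 N), for 0.2 s.
3. the cover is fully shut over the handles (value of joint cover below 0.03 rad and x of handle_a in the frame of unit between -0.04 and 0.04 m and y of handle_a in the frame of unit between -0.12 and 0.12 m and z of handle_a in the frame of unit between 0.02 and 0.036 m and angle between the x axis of each of handle_a, handle_b, handle_c, handle_d and the x axis of unit, either way round below 0.3 rad and x of handle_b in the frame of unit between -0.04 and 0.04 m and y of handle_b in the frame of unit between -0.12 and 0.12 m and z of handle_b in the frame of unit between 0.02 and 0.036 m and x of handle_c in the frame of unit between -0.04 and 0.04 m and y of handle_c in the frame of unit between -0.12 and 0.12 m and z of handle_c in the frame of unit between 0.02 and 0.036 m and x of handle_d in the frame of unit between -0.04 and 0.04 m and y of handle_d in the frame of unit between -0.12 and 0.12 m and z of handle_d in the frame of unit between 0.02 and 0.036 m), for 0.2 s.
4. the start button is pressed fully down with the cover shut (value of joint cover below 0.03 rad and value of joint start above 0.0045 m), for 0.02 s.
At the end, for the whole second after the job is handed in: Each 30 mm handle present rests flat on a lane floor (within 40 mm of the lane middle lengthwise and 0.3 rad of the lane), the cover is shut (under 0.03 rad), start was then pressed (over 4.5 mm) and is up again; look-alikes, ferrule and offcut are within 50 mm of where they were (all of step 3 and linear speed of each of handle_a, handle_b, handle_c, handle_d below 0.02 m/s and value of joint start below 0.002 m and distance of each of thin_a, thin_b, thick, ferrule, offcut from where it was at the start of the episode below 0.05 m); the robot touches nothing.
It fails at once if the cover falls or is slammed onto the rim (over 1.5 rad/s in the last 0.2 rad before shut) (value of joint cover below 0.2 rad and velocity of joint cover below -1.5 rad/s).
It fails at once if the cover is flung onto its open stop (over 1.2 rad/s in the last 0.15 rad) (value of joint cover above 1.6 rad and velocity of joint cover above 1.2 rad/s).
It fails at once if the start button is pressed while the cover is not shut (value of joint cover above 0.1 rad and value of joint start above 0.0045 m).
It fails at once if a handle is dropped into the tray (over 1 m/s low over it, a fall of more than about 5 cm) ((linear speed of handle_a above 1 m/s and horizontal distance between handle_a and unit below 0.16 m and height (world z) of handle_a below 0.1 m) or (linear speed of handle_b above 1 m/s and horizontal distance between handle_b and unit below 0.16 m and height (world z) of handle_b below 0.1 m) or (linear speed of handle_c above 1 m/s and horizontal distance between handle_c and unit below 0.16 m and height (world z) of handle_c below 0.1 m) or (linear speed of handle_d above 1 m/s and horizontal distance between handle_d and unit below 0.16 m and height (world z) of handle_d below 0.1 m)).
It fails at once if a look-alike handle, the ferrule or the offcut is moved more than 50 mm (distance of any of thin_a, thin_b, thick, ferrule, offcut from where it was at the start of the episode above 0.05 m).
Of handle_a, handle_b, handle_c, handle_d only 2 to 4 are there at a start; the rules pass over those that are not, and their reading is None.
At some moment in a run one of handle_a, handle_b, handle_c, handle_d may be knocked a few centimetres aside while the robot is not near it.
It also fails if it takes over 210 s, if anything falls off the work surface, if the arm or the gripper's body presses on something with over 40 N, if the wrist force passes 120 N, or if a joint passes its speed limit or range.

## Robot

A 7-joint arm with a two-finger parallel gripper is mounted at the origin on the work surface. World frame = base frame: x ahead of the robot, y to its left, z up, the work surface at z = 0. Lengths are in mm, angles in rad, forces in N, time in s.
With the tool pointing down it reaches from about 400 to 925 mm from the base axis. Payload 4.1 kg.
Tool frame: the origin (TCP) lies between the finger pads; the fingertips stand 8 mm ahead of it and the grasp point (between the pads) lies 11 mm behind it; z points along the fingers, y is the line along which they close (so a half turn about z gives the same grasp; the last joint's range is limited). The gripper opens to 85 mm and grips with 20 to 120 N. Pads are 22 mm wide; open, the fingers measure 114 mm over their backs; the gripper's body (76 mm by 85 mm) begins 54 mm behind the grasp point. The pads swing forward as they close: fully open they stand 13 mm farther back than shut.
Start: joints at [-1.353, 0.398, 0.045, 1.537, -0.019, 1.207, -0.051], TCP at [202.473, 617.698, 211.747] pointing down, gripper open.
Joint ranges: [-2.82, 2.82], [-0.49, 2.23], [-1.37, 1.46], [0, 2.46], [-1.36, 4.5], [0.23, 2], [-2.94, 2.94]. Speed limits (rad/s): [2.57, 2.57, 3.14, 3.14, 3.14, 3.14, 3.14].

## Interface

Orientations are given as a unit quaternion [w, x, y, z].
In Python, from rig import manip gives the robot as it stands.
- The arm moves only by the tool step_arm, never from a script. Its argument "deltas" is text: rows parted by semicolons, each of 4 numbers parted by spaces: the shift along the tool's x, y, z in cm, then the turn about the tool's z in rad. A call has 1 to 20 rows; each row shifts and turns the commanded pose from where the row before left it, along the tool's axes as they then stand; what a row does not reach is not made up. A row lasts 1/12 s, in which the tool goes at most 41.7 mm and 7.16 degrees, less where a joint would pass 70% of its speed; a pose out of reach is approached as far as the arm can. A call with a gripper value outside its range is refused whole. "gripper" is the closure, from -1 (fully open) to 1 (shut), set as the call begins (left out, the last holds). The fingers move at their own pace and stop on an object; the grip force is fixed at half the most. Time passes only in rows, so rows that do not move let the fingers close. It gives the time, the measured TCP pose, the force, the opening and the grip force at its end, in the units of the state.
- manip.sense(): the state, without advancing time (a new reading comes with each control period).
- manip.grab_frame(name): name is "side" or "top" or "wrist"; returns the picture (480x640x3 uint8, red, green, blue); there is no depth.
- manip.calibration(name): a dict with "mtx" (3x3 intrinsics, pixels), "D" ([k1, k2, p1, p2, k3] as OpenCV has them; the pictures are not rectified), "pose" (4x4, takes a point from camera to world coordinates). Camera axes: x right, y down, z forward; pixel columns grow to the right and rows downward; lengths in mm; the calibration is good to about 2 mm. A picture is of the moment at which its call begins: read the wrist's pose just before it. calibration takes no time and is no camera call; for the wrist camera it gives the pose at the moment of the call.
- manip.finish_job(): hands the job in; it is judged then, once.
The state is a dict: "time_s": time; "joint_positions": joint angles; "qd": joint speeds; "effort": joint torques, N m; "tool_pos": TCP position; "orientation": TCP orientation; "contact_force": force on the tool from outside, world axes, zero at the start; "moment": the same for the moment, N m; "gripper_width": finger opening in mm; "gripper_force": force on a finger pad.
Only numpy, scipy, OpenCV 4.12 (cv2) and the standard library are available. Lean on these libraries where they do the work, as an engineer would, in place of code of your own. Each camera call takes 0.05 s, during which the arm holds its last target. There are 200 camera calls.

## Working session

There is one attempt and no reset: what is moved stays moved. The work goes in short steps, Python scripts to look and compute and a tool call to move; the robot and the scene stay as the last step left them, time stands still between calls to the robot, and variables do not carry over. Pictures are saved under pics/ and viewed, at most 14 in all, crops included, and the job is handed in when it is done.

Besides the shell and the picture viewer there is one more tool, called by a JSON object that holds its "api" and its "payload". step_arm: Moves the arm, as the interface text tells. Its arguments: {"type":"object","properties":{"deltas":{"type":"string"},"gripper":{"type":"number"}},"required":["deltas"]}

```bash
mkdir -p pics; python3 - <<'E'
from rig import manip
import cv2
for n in("top","side"):
    im=manip.grab_frame(n); cv2.imwrite(f"pics/{n}0.png",im[:,:,::-1])
    c=manip.calibration(n); print(n,c["mtx"],c["D"],c["pose"])
s=manip.sense(); print(s["time_s"],s["tool_pos"],s["orientation"],s["gripper_width"])
E
```

```text
top [[539.52141009   0.         329.08686316]
 [  0.         539.52141009 239.13344054]
 [  0.           0.           1.        ]] [-0.16148445  0.          0.          0.          0.        ] [[-1.66688798e-02 -9.97902340e-01  6.25545233e-02  3.79178650e+02]
 [-9.99860227e-01  1.65552497e-02 -2.33440339e-03 -1.18129984e+01]
 [ 1.29390085e-03 -6.25846917e-02 -9.98038818e-01  1.14790613e+03]
 [ 0.00000000e+00  0.00000000e+00  0.00000000e+00  1.00000000e+00]]
side [[469.7469288    0.         324.45265778]
 [  0.         469.7469288  237.24135562]
 [  0.           0.           1.        ]] [0.0284194 0.        0.        0.        0.       ] [[ 9.32256416e-01 -2.59591508e-01  2.52012350e-01  1.85156781e+02]
 [-3.61555398e-01 -6.42930767e-01  6.75216797e-01 -8.06630353e+02]
 [-1.32540529e-02 -7.20591616e-01 -6.93233043e-01  8.62909453e+02]
 [ 0.00000000e+00  0.00000000e+00  0.00000000e+00  1.00000000e+00]]
0.1 [202.25840363 617.08878073 210.77805014] [-7.92066936e-05  1.57658424e-01  9.87493318e-01 -8.72517464e-04] 85.57833634955271
```

View pics/top0.png

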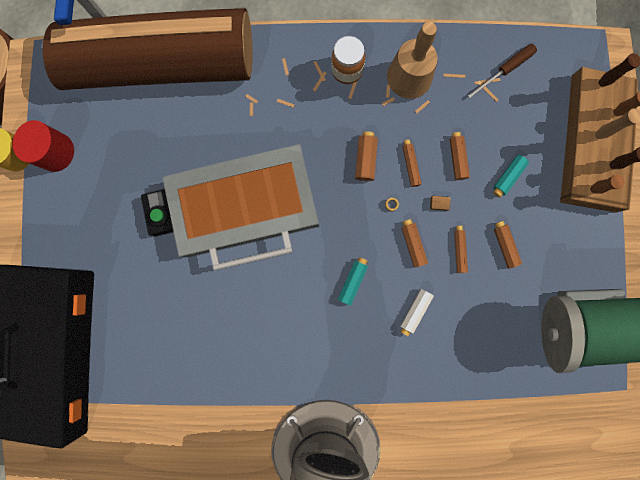

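View pics/side0.png

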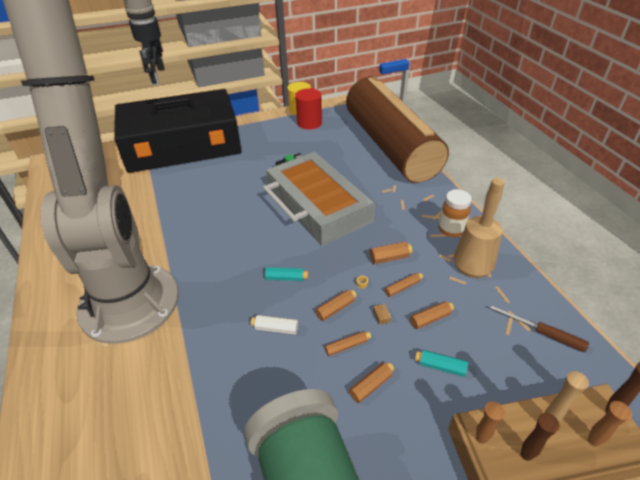

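```bash
python3 - <<'E'
import cv2
im=cv2.imread("pics/top0.png")
cv2.imwrite("pics/c1.png",cv2.resize(im[120:285,335:535],None,fx=4,fy=3.6,interpolation=cv2.INTER_CUBIC)[:, :])
cv2.imwrite("pics/c2.png",cv2.resize(im[135:285,130:330],None,fx=4,fy=4,interpolation=cv2.INTER_CUBIC))
E
```

```text
(no output)
```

View pics/c1.png

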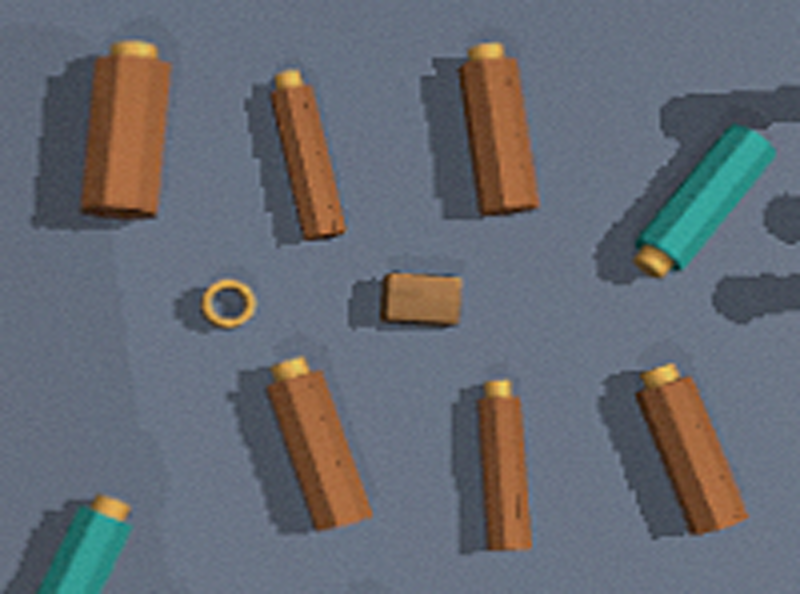

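View pics/c2.png

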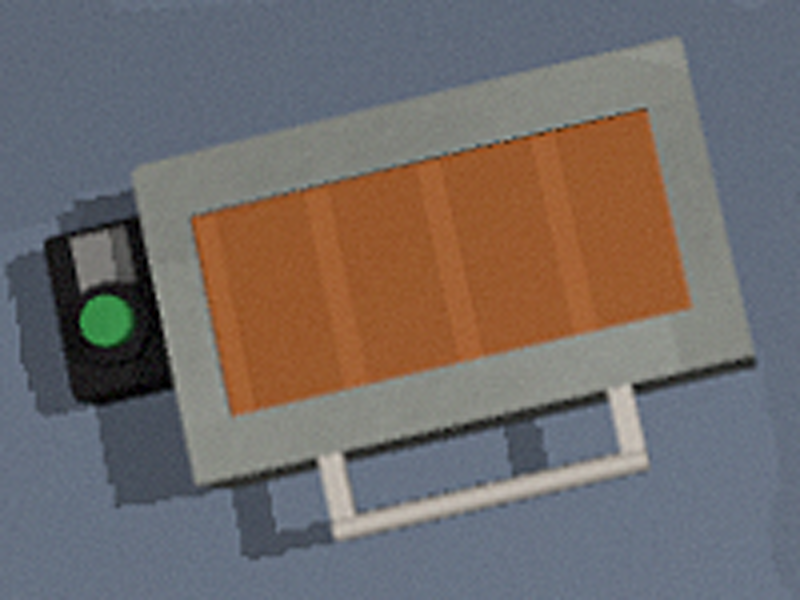

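```bash
cat > h.py <<'E'
import numpy as np, cv2
from rig import manip
def px2w(name,uv,z,c=None):
    c=c or manip.calibration(name); T=np.array(c["pose"])
    p=cv2.undistortPoints(np.array([uv],float),np.array(c["mtx"]),np.array(c["D"]))[0,0]
    d=T[:3,:3]@[p[0],p[1],1]; o=T[:3,3]
    return o+d*(z-o[2])/d[2]
def w2px(name,P,c=None):
    c=c or manip.calibration(name); T=np.linalg.inv(np.array(c["pose"]))
    return cv2.projectPoints(np.array([P],float),cv2.Rodrigues(T[:3,:3])[0],T[:3,3],np.array(c["mtx"]),np.array(c["D"]))[0][0,0]
def yaw(q): # tool x-axis heading in world
    w,x,y,z=q; return np.arctan2(2*(x*y+w*z),1-2*(y*y+z*z))
E
python3 - <<'E'
from h import *
np.set_printoptions(precision=1,suppress=True)
for n,a,b in[("M1",(487,45),(508,212)),("M2",(291,362),(345,523)),("M3",(660,370),(718,528))]:
    A,B=[px2w("top",(335+p[0]/4,120+p[1]/3.6),18) for p in(a,b)]
    print(n,(A+B)/2,np.linalg.norm(A-B),"ang",np.arctan2(*(A-B)[[1,0]]))
f=lambda p,z:px2w("top",(130+p[0]/4,135+p[1]/4),z)
C=[f(p,71) for p in((135,172),(680,38),(753,360),(203,485))]
print(C,np.mean(C,0)); a,b=f((335,532),66),f((645,462),66); print("bar",a,b,(a+b)/2,np.linalg.norm(a-b))
for p,q in((0,1),(3,2)): d=C[p]-C[q];print("yaw of unit y",np.arctan2(d[1],d[0])-np.pi/2)
d=a-b;print(np.arctan2(d[1],d[0])-np.pi/2);print("btn",f((105,320),58)); s=manip.sense();print(yaw(s["orientation"]))
E
```

```text
M1 [ 625.3 -297.5   18. ] 101.98085942695955 ang 0.06844458024645649
M2 [ 439.1 -194.3   18. ] 98.39464747493076 ang 0.2695879666616805
M3 [ 431.8 -395.1   18. ] 98.76072129251001 ang 0.29564435264209427
[array([577.9, 322.5,  71. ]), array([640.4,  41.6,  71. ]), array([475.4,   6.9,  71. ]), array([417., 286.,  71.])] [527.7 164.2  71. ]
bar [392.5 219.3  66. ] [425.4  62.   66. ] [408.9 140.7  66. ] 160.73876481200242
yaw of unit y 0.21910407603326054
yaw of unit y 0.20632388321558115
0.20608015903564247
btn [503.3 341.7  58. ]
2.8249546945471753
```

{"api": "step_arm", "payload": {"deltas": "0 0 -0.9 0.104;0 0 -0.9 0.104;0 0 -0.9 0.104;0 0 -0.9 0.104;0 0 -0.9 0.104;0 0 -0.9 0.104;0 0 -0.9 0.104;0 0 -0.9 0.104;0 0 -0.9 0.104;0 0 -0.9 0.104;0 0 0 0", "gripper": -1}}

```text
time_s: 1.02
tool_pos: [202.7, 618.4, 303.2]
orientation: [-0.0, 0.628, 0.778, 0.001]
contact_force: [0.0, -0.5, -0.8]
gripper_width: 85.2
gripper_force: 0.0
```

{"api": "step_arm", "payload": {"deltas": "-2.54 0.52 0 0;-2.54 0.52 0 0;-2.54 0.52 0 0;-2.54 0.52 0 0;-2.54 0.52 0 0;-2.54 0.52 0 0;-2.54 0.52 0 0;-2.54 0.52 0 0;-2.54 0.52 0 0;-2.54 0.52 0 0;-2.54 0.52 0 0;-2.54 0.52 0 0;-2.54 0.52 0 0;-2.54 0.52 0 0;-2.54 0.52 0 0;-2.54 0.52 0 0;-2.54 0.52 0 0;-2.54 0.52 0 0;-2.54 0.52 0 0;-2.54 0.52 0 0"}}

```text
time_s: 2.68
tool_pos: [411.9, 141.9, 301.1]
orientation: [-0.0, 0.626, 0.78, -0.0]
contact_force: [0.3, -0.3, 0.5]
gripper_width: 85.2
gripper_force: 0.0
```

```bash
python3 - <<'E'
from h import *
np.set_printoptions(precision=1,suppress=True)
c=manip.calibration("wrist"); im=manip.grab_frame("wrist"); cv2.imwrite("pics/w1.png",im[:,:,::-1])
s=manip.sense();print(s["time_s"],s["tool_pos"],yaw(s["orientation"]),s["orientation"],s["joint_positions"],s["contact_force"]); print(c)
np.save("w1.npy",c,allow_pickle=True)
E
```

```text
2.7333 [414.2 136.  301.3] 1.7797702850944408 [ 0.   0.6  0.8 -0. ] [-1.1 -0.1  0.6  1.9  0.1  1.3 -0.3] [ 1.2 -3.3  0.6]
{'mtx': array([[419.9,   0. , 322.4],
       [  0. , 419.9, 238.7],
       [  0. ,   0. ,   1. ]]), 'D': array([-0.,  0.,  0.,  0.,  0.]), 'pose': array([[  1. ,   0.2,   0.1, 396.6],
       [  0.2,  -0.9,  -0.3, 206.7],
       [ -0. ,   0.3,  -1. , 462.5],
       [  0. ,   0. ,   0. ,   1. ]])}
```

View pics/w1.png

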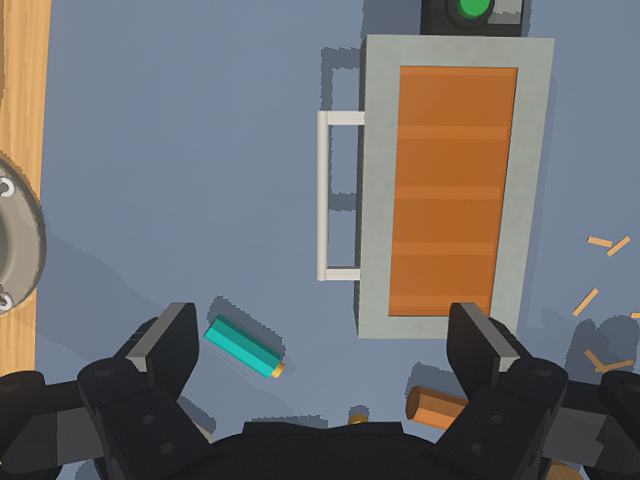

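```bash
python3 - <<'E'
from h import *
np.set_printoptions(precision=1,suppress=True)
c=np.load("w1.npy",allow_pickle=True).item()
f=lambda p,z:px2w("wrist",p,z,c)
a,b=f((322,113),66),f((323,279),66);m=(a+b)/2;print(a,b,m,np.linalg.norm(a-b))
d=a-b;u=np.arctan2(d[1],d[0])-np.pi/2;print("yaw",u)
C=[f(p,71) for p in((366,36),(554,38),(512,338),(359,338))];print(C,np.mean(C,0),"btn",f((473,5),58))
s=manip.sense();P=s["tool_pos"];print(P)
R=np.array([[np.cos(.21),np.sin(.21)],[-np.sin(.21),np.cos(.21)]])
print("unit-frame delta to bar (tool y, tool x)",R@(m[:2]-P[:2]), R@(np.array([408.9,140.7])-P[:2]))
E
```

```text
[393.7 216.7  66. ] [429.4  60.4  66. ] [411.5 138.6  66. ] 160.3002245338957
yaw 0.22430765781530115
[array([416.9, 287.6,  71. ]), array([577.5, 323.8,  71. ]), array([636.2,  40.5,  71. ]), array([479.5,   6.8,  71. ])] [527.5 164.7  71. ] btn [503.6 336.5  58. ]
[414.2 136.  301.3]
unit-frame delta to bar (tool y, tool x) [-2.1  3.1] [-4.2  5.7]
```

{"api": "step_arm", "payload": {"deltas": "0.1 -0.1 2 -0.005;0.1 -0.1 2 0;0.1 -0.1 2 0;0 0 2 0;0 0 2 0;0 0 2 0;0 0 2 0;0 0 2 0;0 0 0 0;0 0 0 0;0 0 0 0;0 0 0 0", "gripper": 0.2}}

```text
time_s: 3.73
tool_pos: [409.4, 146.2, 142.9]
orientation: [0.0, 0.625, 0.78, 0.001]
contact_force: [0.3, -0.0, -0.6]
gripper_width: 33.9
gripper_force: 0.0
```

{"api": "step_arm", "payload": {"deltas": "-0.1 0 1.2 0;-0.1 0 1.2 0;-0.1 0 1.2 0;-0.1 0 1.2 0;-0.1 0 1.2 0;-0.1 0 1.2 0;0 0 1 0;0 0 0.6 0;0 0 0 0;0 0 0 0"}}

```text
time_s: 4.57
tool_pos: [410.1, 140.0, 54.0]
orientation: [0.0, 0.626, 0.78, 0.0]
contact_force: [0.5, 0.4, -0.4]
gripper_width: 34.2
gripper_force: 0.0
```

{"api": "step_arm", "payload": {"deltas": "0 0 0 0;0 0 0 0;0 0 0 0;0 0 0 0;0 0 0 0;0 0 0 0;0 0 0 0;0 0 0 0", "gripper": 1}}

```text
time_s: 5.23
tool_pos: [409.7, 139.9, 53.7]
orientation: [-0.0, 0.626, 0.78, 0.0]
contact_force: [0.6, 0.0, -0.6]
gripper_width: 0.1
gripper_force: 0.0
```

```bash
python3 - <<'E'
from h import *
a=manip.grab_frame("wrist");b=manip.grab_frame("side")
cv2.imwrite("pics/w2.png",np.hstack([cv2.resize(a[150:480],(400,206*2-12)),cv2.resize(b[110:310,180:380],(400,400))])[:,:,::-1])
print(manip.sense()["gripper_width"])
E
```

```text
-0.039871787118426656
```

View pics/w2.png

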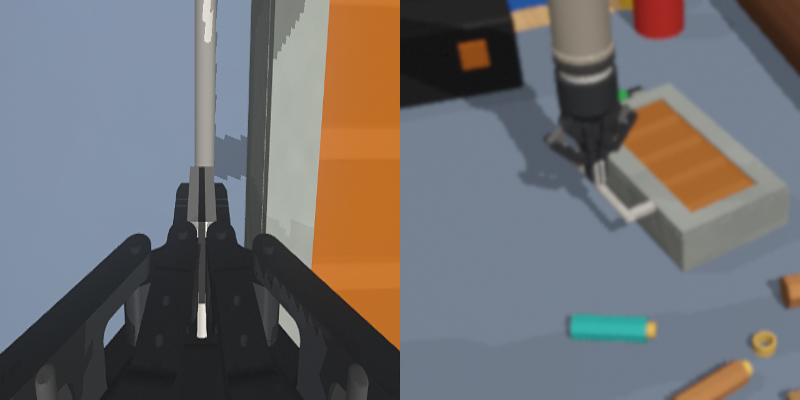

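```bash
python3 - <<'E'
from h import *
c=manip.calibration("wrist");a=manip.grab_frame("wrist")
cv2.imwrite("pics/w3.png",cv2.resize(a[260:440,240:420],(720,600),interpolation=cv2.INTER_CUBIC)[:,:,::-1])
s=manip.sense();P=s["tool_pos"];print(P,s["gripper_width"],s["contact_force"])
R=cv2.Rodrigues(np.zeros(3))[0]
for dz in(-11,8,-30):
  print(dz,w2px("wrist",P-np.array([0,0,dz]),c))
uy=np.array([-.2135,.977,0]);B=np.array([410,139.5,66.])
for t in(-20,0,20,60,74):
  for w in (-6,6): print(t,w,w2px("wrist",B+t*uy+w*np.array([.977,.2135,0]),c))
E
```

```text
[409.7430353  139.82353292  53.67865418] -0.02193664285569163 [-0.47964764  0.6346022  -0.74292095]
-11 [325.11675507 302.52107271]
8 [324.84083176 284.51536396]
-30 [325.46170106 325.05705271]
-20 -6 [310.18218329 350.98267023]
-20 6 [340.30868803 351.11100384]
0 -6 [310.01791315 304.741094  ]
0 6 [341.18810468 304.88066451]
20 -6 [309.85670354 255.16053619]
20 6 [342.1072495  255.31268745]
60 -6 [309.55400554 145.32447298]
60 6 [344.05672389 145.50643096]
74 -6 [309.45849948 103.38262139]
74 6 [344.76915641 103.57665791]
```

View pics/w3.png

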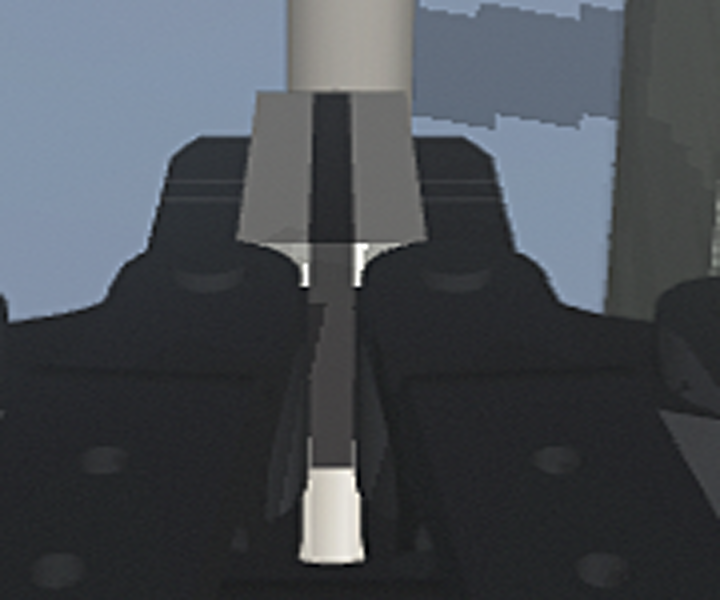

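{"api": "step_arm", "payload": {"deltas": "0 0 0 0;0 0 0 0;0 0 0 0;0 0 0 0;0 0 0 0;0 0 0 0", "gripper": 0.2}}

```text
time_s: 5.88
tool_pos: [409.7, 139.8, 53.7]
orientation: [-0.0, 0.626, 0.78, 0.0]
contact_force: [-0.2, -0.6, -0.4]
gripper_width: 34.2
gripper_force: 0.0
```

```bash
python3 - <<'E'
from h import *
a=manip.grab_frame("wrist")
cv2.imwrite("pics/w4.png",cv2.resize(a[200:440,200:440],(600,600),interpolation=cv2.INTER_CUBIC)[:,:,::-1])
E
```

```text
(no output)
```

View pics/w4.png

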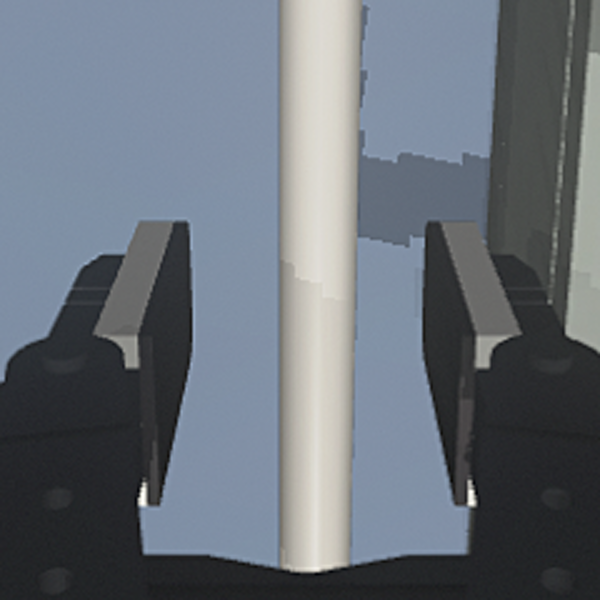

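{"api": "step_arm", "payload": {"deltas": "0 0 0.4 0;0 0 0.4 0;0 0 0.4 0;0 0 0.4 0;0 0 0.4 0;0 0 0 0;0 0 0 0"}}

```text
time_s: 6.52
tool_pos: [409.5, 139.6, 33.4]
orientation: [-0.0, 0.626, 0.78, -0.0]
contact_force: [0.9, -0.4, 0.5]
gripper_width: 34.5
gripper_force: 0.0
```

{"api": "step_arm", "payload": {"deltas": "0 0 0 0;0 0 0 0;0 0 0 0;0 0 0 0;0 0 0 0;0 0 0 0;0 0 0 0;0 0 0 0", "gripper": 1}}

```text
time_s: 7.18
tool_pos: [411.5, 140.2, 34.2]
orientation: [0.001, 0.626, 0.78, 0.001]
contact_force: [5.4, 0.4, -2.0]
gripper_width: 9.8
gripper_force: 58.5
```

{"api": "step_arm", "payload": {"deltas": "0 0 0 0;0 0 0 0;0 0 0 0;0 0 0 0;0 0.2 0.3 0;0 0 0.3 0;0 0 0 0;0 0 0 0", "gripper": 0.2}}

```text
time_s: 7.85
tool_pos: [411.3, 140.1, 27.3]
orientation: [-0.0, 0.626, 0.78, -0.0]
contact_force: [-0.1, 0.4, -0.3]
gripper_width: 34.1
gripper_force: 0.0
```

{"api": "step_arm", "payload": {"deltas": "0 0 0 0;0 0 0 0;0 0 0 0;0 0 0 0;0 0 0 0;0 0 0 0;0 0 0 0;0 0 0 0", "gripper": 1}}

```text
time_s: 8.52
tool_pos: [411.4, 140.2, 27.8]
orientation: [-0.0, 0.626, 0.78, -0.0]
contact_force: [-1.8, -0.2, 5.8]
gripper_width: 9.8
gripper_force: 58.5
```

```bash
python3 - <<'E'
from h import *
a=manip.grab_frame("wrist")
cv2.imwrite("pics/w5.png",cv2.resize(a[200:440,200:440],(600,600),interpolation=cv2.INTER_CUBIC)[:,:,::-1])
E
```

```text
(no output)
```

View pics/w5.png

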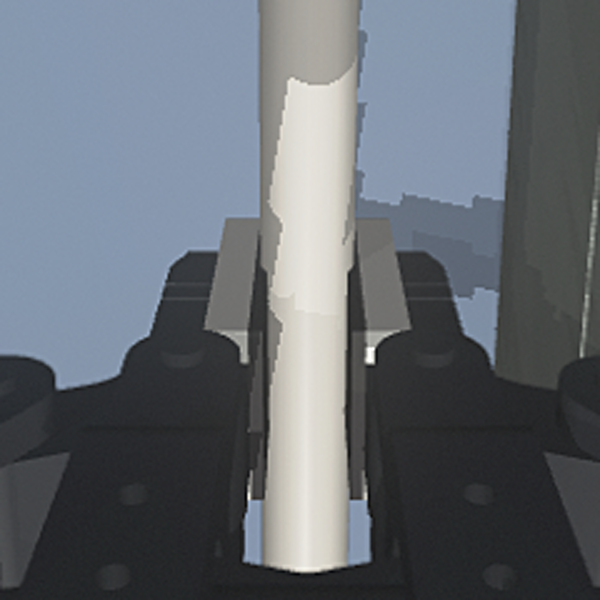

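```bash
python3 - <<'E'
import numpy as np
t=np.linspace(0,1.75,29);y=20.3*(1-np.cos(t));z=20.3*np.sin(t)
for k in(0,14):print(";".join(f"0 {y[i+1]-y[i]:.2f} {-(z[i+1]-z[i]):.2f} 0" for i in range(k,k+14)))
E
```

```text
0 0.04 -1.27 0;0 0.12 -1.26 0;0 0.20 -1.25 0;0 0.28 -1.24 0;0 0.35 -1.22 0;0 0.43 -1.19 0;0 0.50 -1.17 0;0 0.57 -1.13 0;0 0.64 -1.09 0;0 0.71 -1.05 0;0 0.77 -1.01 0;0 0.84 -0.95 0;0 0.89 -0.90 0;0 0.95 -0.84 0
0 1.00 -0.78 0;0 1.05 -0.72 0;0 1.09 -0.65 0;0 1.13 -0.58 0;0 1.16 -0.51 0;0 1.19 -0.44 0;0 1.22 -0.36 0;0 1.24 -0.29 0;0 1.25 -0.21 0;0 1.26 -0.13 0;0 1.27 -0.05 0;0 1.27 0.03 0;0 1.26 0.11 0;0 1.25 0.19 0
```

{"api": "step_arm", "payload": {"deltas": "0 0.04 -1.27 0;0 0.12 -1.26 0;0 0.20 -1.25 0;0 0.28 -1.24 0;0 0.35 -1.22 0;0 0.43 -1.19 0;0 0.50 -1.17 0"}}

```text
time_s: 9.15
tool_pos: [428.7, 143.9, 113.2]
orientation: [-0.001, 0.626, 0.78, -0.002]
contact_force: [-0.9, -0.7, -3.4]
gripper_width: 9.7
gripper_force: 58.4
```

{"api": "step_arm", "payload": {"deltas": "0 0.57 -1.13 0;0 0.64 -1.09 0;0 0.71 -1.05 0;0 0.77 -1.01 0;0 0.84 -0.95 0;0 0.89 -0.90 0;0 0.95 -0.84 0;0 0 0 0"}}

```text
time_s: 9.82
tool_pos: [477.8, 154.5, 184.1]
orientation: [-0.005, 0.626, 0.78, -0.006]
contact_force: [-17.4, -4.6, 18.4]
gripper_width: 9.7
gripper_force: 59.0
```

{"api": "step_arm", "payload": {"deltas": "0 -0.1 -0.1 0;0 0.9 -0.8 0;0 0.95 -0.72 0;0 1.05 -0.7 0"}}

```text
time_s: 10.15
tool_pos: [505.8, 160.5, 206.3]
orientation: [-0.004, 0.626, 0.78, -0.004]
contact_force: [-9.2, -3.6, 10.5]
gripper_width: 9.8
gripper_force: 59.0
```

{"api": "step_arm", "payload": {"deltas": "0 1.13 -0.58 0;0 1.16 -0.51 0;0 1.19 -0.44 0;0 1.22 -0.36 0;0 0 0 0"}}

```text
time_s: 10.57
tool_pos: [558.8, 171.9, 227.4]
orientation: [0.002, 0.626, 0.78, 0.001]
contact_force: [-1.9, -1.1, 9.0]
gripper_width: 9.6
gripper_force: 63.0
```

{"api": "step_arm", "payload": {"deltas": "0 1.2 -0.25 0;0 1.2 -0.2 0;0 1.2 -0.12 0;0 1.2 -0.03 0;0 1.0 0.05 0;0 0 0 0"}}

```text
time_s: 11.07
tool_pos: [615.9, 184.2, 232.9]
orientation: [0.002, 0.626, 0.78, 0.001]
contact_force: [-1.8, -2.4, 8.6]
gripper_width: 9.8
gripper_force: 65.1
```

{"api": "step_arm", "payload": {"deltas": "0 0.7 0.03 0;0 0.7 0.06 0;0 0.6 0.07 0;0 0.5 0.08 0;0 0.4 0.08 0;0 0.3 0.05 0;0 0 0 0;0 0 0 0"}}

```text
time_s: 11.73
tool_pos: [645.2, 190.5, 229.1]
orientation: [0.001, 0.626, 0.78, 0.0]
contact_force: [-1.1, -1.4, 7.8]
gripper_width: 9.4
gripper_force: 66.0
```

{"api": "step_arm", "payload": {"deltas": "0 0 0 0;0 0 0 0;0 0 0 0;0 0 0 0;0 0 -0.5 0;0 0 -1 0;0 0 -1.5 0;0 0 -1.5 0;0 0 -1.5 0;0 0 0 0", "gripper": 0.2}}

```text
time_s: 12.57
tool_pos: [646.0, 192.0, 291.8]
orientation: [0.002, 0.626, 0.78, 0.003]
contact_force: [1.2, -0.8, 0.5]
gripper_width: 34.3
gripper_force: 0.0
```

```bash
python3 - <<'E'
from h import *
a=manip.grab_frame("top");s=manip.sense();print(s["tool_pos"],s["contact_force"],s["joint_positions"])
cv2.imwrite("pics/t2.png",cv2.resize(a[110:290,130:540],(800,351),interpolation=cv2.INTER_CUBIC)[:,:,::-1])
E
```

```text
[645.2192858  191.8739533  289.82641413] [-0.12574787  0.42967015  0.44715172] [-0.78822265  0.46295564  0.65434101  1.3805845  -0.28072904  1.3864665
  0.08374835]
```

View pics/t2.png

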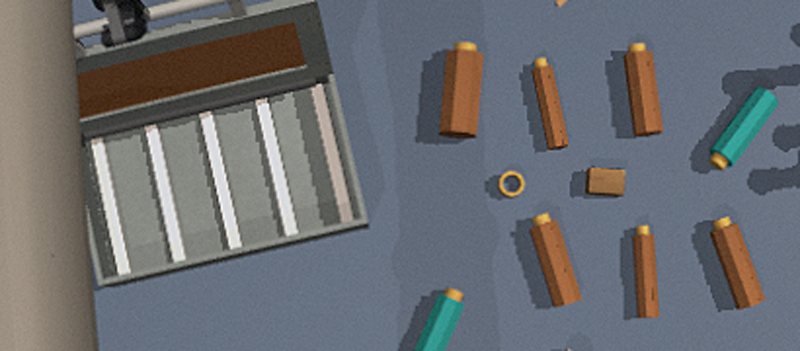

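{"api": "step_arm", "payload": {"deltas": "-1.68 -1.4 0 0;-1.68 -1.4 0 0;-1.68 -1.4 0 0;-1.68 -1.4 0 0;-1.68 -1.4 0 0;-1.68 -1.4 0 0;-1.68 -1.4 0 0;-1.68 -1.4 0 0;-1.68 -1.4 0 0;-1.68 -1.4 0 0;-1.68 -1.4 0 0;-1.68 -1.4 0 0;-1.68 -1.4 0 0;-1.68 -1.4 0 0;-1.68 -1.4 0 0;-1.68 -1.4 0 0;-1.68 -1.4 0 0;-1.68 -1.4 0 0;-1.68 -1.4 0 0;-1.68 -1.4 0 0", "gripper": -1}}

```text
time_s: 14.28
tool_pos: [442.4, -198.4, 287.2]
orientation: [-0.0, 0.626, 0.78, 0.0]
contact_force: [-0.3, 0.3, 0.2]
gripper_width: 85.0
gripper_force: 0.0
```

{"api": "step_arm", "payload": {"deltas": "0 0 0 0.1;0 0 0 0.1;0 0 0 0.1;0 0 0 0.1;0 0 0 0.1;0 0 0 0.1;0 0 0 0.1;0 0 0 0.1;0 0 0.5 0.1;0 0 0.5 0.1;0 0 0.5 0.1;0 0 0.5 0.1;0 0 0.5 0.1;0 0 0.5 0.1;0 0 0.5 0.1;0 0 0 0;0 0 0 0"}}

```text
time_s: 15.7
tool_pos: [443.0, -197.2, 252.1]
orientation: [-0.0, 0.989, 0.145, -0.0]
contact_force: [-0.5, -0.5, -0.3]
gripper_width: 85.4
gripper_force: 0.0
```

```bash
python3 - <<'E'
from h import *
np.set_printoptions(precision=3,suppress=True)
c=manip.calibration("wrist");a=manip.grab_frame("wrist");s=manip.sense();print(s["tool_pos"],yaw(s["orientation"]),s["contact_force"],s["joint_positions"])
np.save("w6.npy",c,allow_pickle=True);cv2.imwrite("pics/w6.png",a[:,:,::-1])
E
```

```text
[ 443.348 -197.242  252.38 ] 0.2919314911369405 [-0.304 -0.326  1.261] [-0.591  0.104  0.999  1.879 -0.094  1.208 -0.84 ]
```

View pics/w6.png

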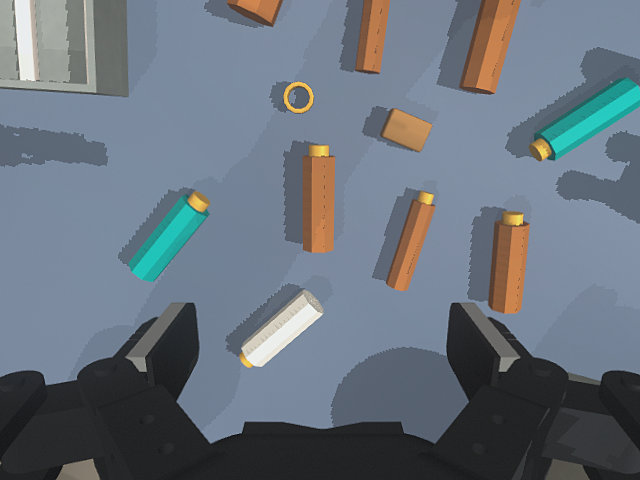

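```bash
python3 - <<'E'
from h import *
np.set_printoptions(precision=3,suppress=True)
c=np.load("w6.npy",allow_pickle=True).item();f=lambda p,z:px2w("wrist",p,z,c)
for n,a,b in[("M2",(319,147),(318,250)),("M3",(513,213),(507,311)),("white",(245,360),(318,302))]:
    A,B=f(a,18),f(b,18);d=A-B;print(n,(A+B)/2,np.linalg.norm(d),np.arctan2(d[1],d[0]))
E
```

```text
M2 [ 437.509 -194.542   18.   ] 99.30234664509014 0.2810916727722063
M3 [ 431.64  -396.403   18.   ] 103.57012269399652 0.35493708855209344
white [ 293.28 -196.51   18.  ] 103.025980418207 2.574916899756063
```

{"api": "step_arm", "payload": {"deltas": "-0.2 -0.2 2 0.01;-0.2 -0.2 2 0;0 0 2 0;0 0 2 0;0 0 2 0;0 0 2 0;0 0 2 0;0 0 2 0;0 0 2 0;0 0 2 0;0 0 1.5 0;0 0 1 0;0 0 0.5 0;0 0 0 0;0 0 0 0;0 0 0 0", "gripper": -0.3}}

```text
time_s: 17.08
tool_pos: [439.5, -194.5, 23.1]
orientation: [0.0, 0.99, 0.14, 0.001]
contact_force: [-0.4, 0.3, 0.5]
gripper_width: 55.4
gripper_force: 0.0
```

{"api": "step_arm", "payload": {"deltas": "0 0 0.3 0;0 0 0.3 0;0 0 0.2 0;0 0 0 0"}}

```text
time_s: 17.42
tool_pos: [438.5, -193.9, 14.0]
orientation: [-0.0, 0.99, 0.14, -0.0]
contact_force: [0.6, -0.3, 0.5]
gripper_width: 55.7
gripper_force: 0.0
```

{"api": "step_arm", "payload": {"deltas": "0 0 0.2 0;0 0 0.2 0;0 0 0.2 0;0 0 0 0"}}

```text
time_s: 17.75
tool_pos: [438.4, -194.0, 7.9]
orientation: [-0.0, 0.99, 0.139, -0.0]
contact_force: [-0.6, -0.2, -0.8]
gripper_width: 55.3
gripper_force: 0.0
```

{"api": "step_arm", "payload": {"deltas": "0 0 0.2 0;0 0 0.2 0;0 0 0.2 0;0 0 0 0"}}

```text
time_s: 18.08
tool_pos: [438.4, -194.0, 1.9]
orientation: [-0.0, 0.99, 0.139, -0.0]
contact_force: [-0.5, -0.5, -0.2]
gripper_width: 55.4
gripper_force: 0.0
```

{"api": "step_arm", "payload": {"deltas": "0 0 0.2 0;0 0 0.1 0;0 0 0 0"}}

```text
time_s: 18.33
tool_pos: [438.5, -194.1, -0.9]
orientation: [-0.0, 0.99, 0.139, -0.0]
contact_force: [0.2, 0.0, 0.3]
gripper_width: 55.2
gripper_force: 0.0
```

{"api": "step_arm", "payload": {"deltas": "0 0 0 0;0 0 0 0;0 0 0 0;0 0 0 0;0 0 0 0;0 0 0 0", "gripper": 0.6}}

```text
time_s: 18.83
tool_pos: [438.8, -194.1, -0.3]
orientation: [-0.0, 0.99, 0.139, 0.0]
contact_force: [-1.5, 0.8, 5.4]
gripper_width: 26.8
gripper_force: 58.8
```

{"api": "step_arm", "payload": {"deltas": "0 0 0 0;0 0 0 0;0 0 0 0;0 0 0.2 0;0 0 0.2 0;0 0 0.2 0;0 0 0 0", "gripper": -0.3}}

```text
time_s: 19.42
tool_pos: [438.3, -193.9, -7.2]
orientation: [-0.0, 0.99, 0.139, -0.0]
contact_force: [0.0, -0.8, 0.1]
gripper_width: 55.4
gripper_force: 0.0
```

{"api": "step_arm", "payload": {"deltas": "0 0 0 0;0 0 0 0;0 0 0 0;0 0 0 0;0 0 0 0;0 0 0 0", "gripper": 0.6}}

```text
time_s: 19.92
tool_pos: [438.8, -194.4, -6.4]
orientation: [0.0, 0.99, 0.139, 0.0]
contact_force: [-0.8, -0.2, 5.1]
gripper_width: 28.1
gripper_force: 59.7
```

{"api": "step_arm", "payload": {"deltas": "0 0 -0.5 0;0 0 -1 0;0 0 -1.5 0;0 0 -1.5 0;0 0 -2 0;0 0 -2 0;0 0 -2 0;0 0 -2 0;0 0 -1.5 0;0 0 -1 0;0 0 0 0;0 0 0 0"}}

```text
time_s: 20.92
tool_pos: [438.7, -193.8, 143.4]
orientation: [-0.0, 0.99, 0.14, 0.0]
contact_force: [-0.6, 1.2, -1.1]
gripper_width: 28.6
gripper_force: 59.2
```

```bash
cat >> h.py <<'E'
U=np.array([.2135,.977])  # sin,cos of unit yaw .2152
def mv(tx,ty,th):
    s=manip.sense();P=s["tool_pos"];h=yaw(s["orientation"]);d=np.array([tx-P[0],ty-P[1]])
    x=np.array([np.cos(h),np.sin(h)]);y=np.array([np.sin(h),-np.cos(h)])
    print("at",np.round(P,1),"head %.3f"%h,"dx %.1f dy %.1f mm turn %.3f"%(d@x,d@y,(h-th+np.pi)%(2*np.pi)-np.pi),"w %.1f"%s["gripper_width"],"t",s["time_s"])
E
python3 - <<'E'
from h import *
np.set_printoptions(precision=1,suppress=True)
k=800/410;f=lambda p,z:px2w("top",(130+p[0]/k,110+p[1]/k),z)[:2]
fl,fr,br=f((100,285),60),f((368,225),60),f((332,76),60)
d=fl-fr;print(fl,fr,br,"yaw",np.arctan2(d[1],d[0])-np.pi/2,np.linalg.norm(d),np.linalg.norm(br-fr))
ux=np.array([.977,.2135]);uy=np.array([-.2135,.977])
print("centre A",(fl+fr)/2+85*ux,"B",(fl+br)/2)
# ridges at z 24: left end bottoms/tops
for n,a,b in[("r0",(345,220),(318,88)),("r1",(292,233),(263,101)),("r2",(233,247),(206,114)),("r3",(178,260),(151,127)),("r4",(123,273),(97,140))]:
    print(n,(f(a,24)+f(b,24))/2)
cs=np.array([525,164.])
for i,y in enumerate((-93,-31,31,93)):print(i,cs+y*uy)
mv(525,164,.215)
E
```

```text
[417.8 288. ] [475.7   6.4] [633.8  41.9] yaw 0.20311589642644456 287.48067504421 161.95471936384448
centre A [529.8 165.3] B [525.8 164.9]
r0 [557.   45.3]
r1 [543.9 103.8]
r2 [530.4 166.8]
r3 [517.5 227. ]
r4 [504.5 287.2]
0 [544.9  73.1]
1 [531.6 133.7]
2 [518.4 194.3]
3 [505.1 254.9]
at [ 438.7 -193.8  143.4] head 0.280 dx 181.9 dy -320.0 mm turn 0.065 w 28.6 t 20.9167
```

{"api": "step_arm", "payload": {"deltas": "0 0 0 0.066;0.91 -2.02 0 0;0.91 -2.02 0 0;0.91 -2.02 0 0;0.91 -2.02 0 0;0.91 -2.02 0 0;0.91 -2.02 0 0;0.91 -2.02 0 0;0.91 -2.02 0 0;0.91 -2.02 0 0;0.91 -2.02 0 0;0.91 -2.02 0 0;0.91 -2.02 0 0;0.91 -2.02 0 0;0.91 -2.02 0 0;0.91 -2.02 0 0;0.91 -2.02 0 0;0.91 -2.02 0 0;0.91 -2.02 0 0;0 0 0 0"}}

```text
time_s: 22.58
tool_pos: [521.0, 201.6, 141.4]
orientation: [-0.0, 0.994, 0.11, -0.001]
contact_force: [0.3, 0.8, -0.4]
gripper_width: 27.8
gripper_force: 59.3
```

{"api": "step_arm", "payload": {"deltas": "0 0 0 0;0 0 0 0;0 0 0 0"}}

```text
time_s: 22.83
tool_pos: [521.0, 194.1, 142.7]
orientation: [0.001, 0.994, 0.106, -0.001]
contact_force: [-0.1, -0.1, -1.0]
gripper_width: 28.0
gripper_force: 59.3
```

```bash
python3 - <<'E'
from h import *
mv(521.4,195.8,.214)
c=manip.calibration("wrist");a=manip.grab_frame("wrist");np.save("w7.npy",c,allow_pickle=True);cv2.imwrite("pics/w7.png",a[:,:,::-1])
E
```

```text
at [521.  194.1 142.7] head 0.212 dx 0.7 dy -1.6 mm turn -0.002 w 28.0 t 22.8333
```

View pics/w7.png

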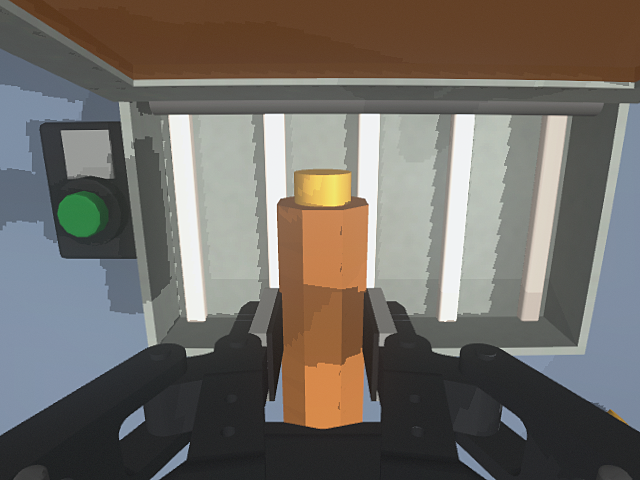

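{"api": "step_arm", "payload": {"deltas": "0 -0.1 1.2 0;0 0 1.2 0;0 0 1.2 0;0 0 1.2 0;0 0 1.2 0;0 0 1.2 0;0 0 1.2 0;0 0 1.2 0;0 0 1.2 0;0 0 1.1 0;0 0 0.6 0;0 0 0.3 0;0 0 0.2 0;0 0 0.1 0;0 0 0 0;0 0 0 0"}}

```text
time_s: 24.22
tool_pos: [521.8, 197.1, 12.8]
orientation: [-0.0, 0.994, 0.107, 0.0]
contact_force: [-0.7, 0.2, -0.8]
gripper_width: 28.1
gripper_force: 59.3
```

{"api": "step_arm", "payload": {"deltas": "0 0.1 0.15 0;0 0 0.15 0;0 0 0.1 0;0 0 0.1 0;0 0 0 0;0 0 0 0"}}

```text
time_s: 24.72
tool_pos: [521.6, 196.0, 7.6]
orientation: [-0.0, 0.994, 0.107, -0.0]
contact_force: [-1.6, 0.5, 3.4]
gripper_width: 27.9
gripper_force: 59.7
```

{"api": "step_arm", "payload": {"deltas": "0 0 0 0;0 0 0 0;0 0 0 0;0 0 0 0;0 0 -0.5 0;0 0 -1 0;0 0 -2 0;0 0 -2 0;0 0 -2 0;0 0 -2 0;0 0 -2 0;0 0 -2 0;0 0 -1 0;0 0 0 0;0 0 0 0", "gripper": 0.1}}

```text
time_s: 25.97
tool_pos: [521.5, 196.1, 152.6]
orientation: [-0.0, 0.994, 0.107, 0.0]
contact_force: [0.1, -0.1, 0.1]
gripper_width: 38.6
gripper_force: 0.0
```

```bash
python3 - <<'E'
from h import *
mv(431.7,-395.8,.32)
a=manip.grab_frame("wrist");b=manip.grab_frame("top")
cv2.imwrite("pics/w8.png",np.hstack([cv2.resize(a,(400,300)),cv2.resize(b[120:280,335:535],(400,300))])[:,:,::-1])
E
```

```text
at [521.5 196.1 152.6] head 0.214 dx -213.5 dy 559.3 mm turn -0.106 w 38.6 t 25.9667
```

View pics/w8.png

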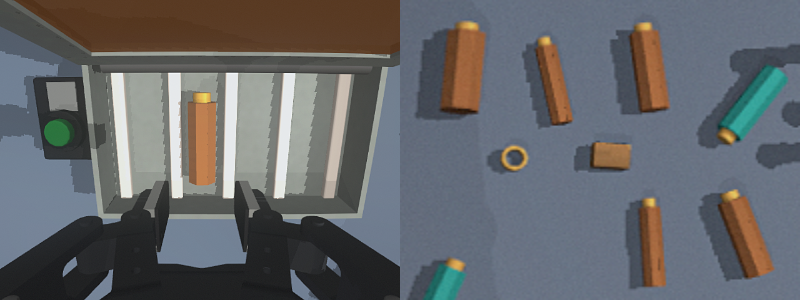

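```bash
cat >> h.py <<'E'
def blobs(name="top",z=18):
    c=manip.calibration(name);im=manip.grab_frame(name);h=cv2.cvtColor(im,cv2.COLOR_RGB2HSV)
    m=((h[...,0]<25)&(h[...,1]>110)&(h[...,2]>70)).astype(np.uint8)
    if name=="top": m[:,:330]=0;m[:128]=0;m[290:]=0;m[:,540:]=0
    for k in cv2.findContours(m,cv2.RETR_EXTERNAL,cv2.CHAIN_APPROX_NONE)[0]:
        if cv2.contourArea(k)<150: continue
        q=cv2.boxPoints(cv2.minAreaRect(k));W=[px2w(name,p,z,c)[:2] for p in q]
        e=sorted([(W[(i+1)%4]-W[i]) for i in(0,1)],key=np.linalg.norm)
        a=np.arctan2(e[1][1],e[1][0]);a=(a+np.pi/2)%np.pi-np.pi/2
        print("ctr",np.round(np.mean(W,0),1),"LxW %.0f %.0f"%(np.linalg.norm(e[1]),np.linalg.norm(e[0])),"ang %.3f"%a,"px",np.round(q.mean(0)))
E
python3 -c "
from h import *
blobs()"
```

```text
ctr [ 424.6 -292.5] LxW 98 23 ang 0.039 px [461. 249.]
ctr [ 433.5 -395.1] LxW 101 31 ang 0.329 px [507. 244.]
ctr [ 524.1 -252.5] LxW 37 28 ang 1.560 px [440. 202.]
ctr [ 611.4 -192.3] LxW 99 23 ang 0.162 px [411. 162.]
ctr [ 627.2 -297.1] LxW 101 30 ang 0.091 px [459. 155.]
ctr [628.6 -96.5] LxW 102 40 ang -0.108 px [366. 155.]
```

{"api": "step_arm", "payload": {"deltas": "-1.06 2.795 0 0;-1.06 2.795 0 0;-1.06 2.795 0 0;-1.06 2.795 0 0;-1.06 2.795 0 0;-1.06 2.795 0 0;-1.06 2.795 0 0;-1.06 2.795 0 0;-1.06 2.795 0 0;-1.06 2.795 0 0;-1.06 2.795 0 0;-1.06 2.795 0 0;-1.06 2.795 0 0;-1.06 2.795 0 0;-1.06 2.795 0 0;-1.06 2.795 0 0;-1.06 2.795 0 0;-1.06 2.795 0 0;-1.06 2.795 0 0;-1.06 2.795 0 0", "gripper": -0.3}}

```text
time_s: 27.78
tool_pos: [432.1, -396.2, 150.8]
orientation: [-0.001, 0.994, 0.107, -0.001]
contact_force: [1.3, -0.2, -0.1]
gripper_width: 55.4
gripper_force: 0.0
```

{"api": "step_arm", "payload": {"deltas": "0 0 0 -0.1;0 0 0 -0.011;0 0 0 0;0 0 0 0;0 0 0 0"}}

```text
time_s: 28.2
tool_pos: [433.6, -393.9, 151.7]
orientation: [-0.001, 0.987, 0.162, -0.0]
contact_force: [0.3, -0.5, 0.0]
gripper_width: 55.7
gripper_force: 0.0
```

```bash
python3 -c "
from h import *
blobs()
mv(433,-395.3,.325)"
```

```text
ctr [ 424.6 -292.3] LxW 98 23 ang 0.042 px [460. 249.]
ctr [ 433.4 -394.8] LxW 101 31 ang 0.337 px [507. 244.]
ctr [ 524.3 -251.9] LxW 38 27 ang 1.469 px [440. 202.]
ctr [ 611.4 -192.3] LxW 99 23 ang 0.162 px [411. 162.]
ctr [ 627.3 -297.4] LxW 101 31 ang 0.083 px [459. 155.]
ctr [628.6 -96.7] LxW 102 40 ang -0.106 px [366. 155.]
at [ 433.6 -394.   151.9] head 0.326 dx -1.0 dy 1.1 mm turn 0.001 w 55.2 t 28.25
```

{"api": "step_arm", "payload": {"deltas": "-0.1 0.1 1.5 0;0 0 1.5 0;0 0 1.5 0;0 0 1.5 0;0 0 1.5 0;0 0 1.5 0;0 0 1.5 0;0 0 1.5 0;0 0 1.5 0;0 0 1 0;0 0 0.6 0;0 0 0.4 0;0 0 0.3 0;0 0 0 0;0 0 0 0"}}

```text
time_s: 29.5
tool_pos: [432.7, -396.9, -5.3]
orientation: [0.0, 0.987, 0.162, 0.0]
contact_force: [0.3, 0.2, 0.1]
gripper_width: 55.5
gripper_force: 0.0
```

{"api": "step_arm", "payload": {"deltas": "0 0 0.1 0;0 0 0 0;0 0 0 0;0 0 0 0;0 0 0 0;0 0 0 0;0 0 0 0", "gripper": 0.6}}

```text
time_s: 30.08
tool_pos: [432.8, -397.1, -6.0]
orientation: [0.0, 0.987, 0.162, 0.0]
contact_force: [-0.8, 0.0, 5.7]
gripper_width: 27.9
gripper_force: 59.8
```

{"api": "step_arm", "payload": {"deltas": "0 0 -0.5 0;0 0 -1 0;0 0 -1.5 0;0 0 -1.5 0;0 0 -2 0;0 0 -2 0;0 0 -2 0;0 0 -2 0;0 0 -1.5 0;0 0 -1 0.056;0 0 0 0.056;0 0 0 0"}}

```text
time_s: 31.08
tool_pos: [432.6, -396.8, 144.4]
orientation: [0.0, 0.994, 0.106, 0.001]
contact_force: [0.5, 0.8, -0.3]
gripper_width: 27.9
gripper_force: 59.2
```

{"api": "step_arm", "payload": {"deltas": "1.06 -2.49 0 0;1.06 -2.49 0 0;1.06 -2.49 0 0;1.06 -2.49 0 0;1.06 -2.49 0 0;1.06 -2.49 0 0;1.06 -2.49 0 0;1.06 -2.49 0 0;1.06 -2.49 0 0;1.06 -2.49 0 0;1.06 -2.49 0 0;1.06 -2.49 0 0;1.06 -2.49 0 0;1.06 -2.49 0 0;1.06 -2.49 0 0;1.06 -2.49 0 0;1.06 -2.49 0 0;1.06 -2.49 0 0;1.06 -2.49 0 0;1.06 -2.49 0 0"}}

```text
time_s: 32.75
tool_pos: [533.9, 136.2, 143.1]
orientation: [-0.0, 0.994, 0.107, -0.0]
contact_force: [-0.0, -1.3, 1.2]
gripper_width: 28.2
gripper_force: 59.3
```

{"api": "step_arm", "payload": {"deltas": "0 0 0 0;0 0 0 0;0 0 0 0;0 0 0 0"}}

```text
time_s: 33.08
tool_pos: [534.0, 133.3, 143.3]
orientation: [0.0, 0.994, 0.105, -0.0]
contact_force: [0.5, -0.4, -1.3]
gripper_width: 27.8
gripper_force: 59.3
```

```bash
python3 -c "
from h import *
mv(534.6,135.2,.214)"
```

```text
at [534.  133.3 143.3] head 0.211 dx 1.0 dy -1.7 mm turn -0.003 w 27.8 t 33.0833
```

{"api": "step_arm", "payload": {"deltas": "0 -0.1 1.2 0;0 0 1.2 0;0 0 1.2 0;0 0 1.2 0;0 0 1.2 0;0 0 1.2 0;0 0 1.2 0;0 0 1.2 0;0 0 1.2 0;0 0 1.1 0;0 0 0.6 0;0 0 0.4 0;0 0 0.2 0;0 0 0.1 0;0 0 0 0;0 0 0 0"}}

```text
time_s: 34.42
tool_pos: [534.7, 136.1, 11.8]
orientation: [-0.0, 0.994, 0.106, 0.001]
contact_force: [0.4, -0.0, -0.1]
gripper_width: 28.2
gripper_force: 59.3
```

{"api": "step_arm", "payload": {"deltas": "0 0 0.1 0;0 0 0.1 0;0 0 0.1 0;0 0 0 0;0 0 0 0"}}

```text
time_s: 34.83
tool_pos: [534.1, 136.0, 8.3]
orientation: [-0.0, 0.994, 0.106, -0.0]
contact_force: [-0.6, 0.7, -0.0]
gripper_width: 28.1
gripper_force: 59.3
```

Release, lift, then go to M1 (delta ≈ (92,-433)).

{"api": "step_arm", "payload": {"deltas": "0 0 0.1 0;0 0 0 0;0 0 0 0"}}

```text
time_s: 35.08
tool_pos: [534.3, 136.0, 8.0]
orientation: [-0.0, 0.994, 0.106, -0.0]
contact_force: [-1.5, 0.5, 4.1]
gripper_width: 28.2
gripper_force: 60.0
```

{"api": "step_arm", "payload": {"deltas": "0 0 0 0;0 0 0 0;0 0 0 0;0 0 0 0;0 0 -0.5 0;0 0 -1 0;0 0 -2 0;0 0 -2 0;0 0 -2 0;0 0 -2 0;0 0 -2 0;0 0 -2 0;0 0 -1 0;0 0 0 0;0 0 0 0", "gripper": 0.1}}

```text
time_s: 36.33
tool_pos: [534.2, 136.1, 152.5]
orientation: [-0.0, 0.994, 0.106, 0.0]
contact_force: [-0.6, 1.0, -0.5]
gripper_width: 38.2
gripper_force: 0.0
```

```bash
python3 -c "
from h import *
blobs()
mv(626.8,-297.3,.085)
print('tray');blobs('wrist',32)"
```

```text
ctr [ 424.6 -292.4] LxW 98 23 ang 0.039 px [460. 249.]
ctr [ 524.1 -252.5] LxW 37 28 ang 1.560 px [440. 202.]
ctr [ 611.4 -192.3] LxW 99 23 ang 0.162 px [411. 162.]
ctr [ 627.2 -297.1] LxW 101 30 ang 0.091 px [459. 155.]
ctr [628.6 -96.7] LxW 102 40 ang -0.106 px [366. 155.]
at [533.5 136.  151.7] head 0.213 dx -0.4 dy 443.2 mm turn 0.128 w 38.1 t 36.3833
tray
ctr [599.1 -61.6] LxW 54 23 ang 0.408 px [623. 191.]
ctr [532.3 135.8] LxW 105 30 ang 0.228 px [322. 221.]
ctr [519.7 195.7] LxW 104 31 ang 0.218 px [234. 220.]
ctr [647.9 165.9] LxW 393 50 ang -1.358 px [316.  42.]
```

{"api": "step_arm", "payload": {"deltas": "0 2.46 0 0;0 2.46 0 0;0 2.46 0 0;0 2.46 0 0;0 2.46 0 0;0 2.46 0 0;0 2.46 0 0;0 2.46 0 0;0 2.46 0 0;0 2.46 0 0;0 2.46 0 0;0 2.46 0 0;0 2.46 0 0;0 2.46 0 0;0 2.46 0 0;0 2.46 0 0;0 2.46 0 0;0 2.46 0 0;0 0 0 0.064;0 0 0 0.064", "gripper": -0.3}}

```text
time_s: 38.1
tool_pos: [626.1, -299.4, 150.3]
orientation: [-0.0, 0.999, 0.039, -0.002]
contact_force: [0.5, -0.1, 0.0]
gripper_width: 55.7
gripper_force: 0.0
```

{"api": "step_arm", "payload": {"deltas": "0 0 0 0;0 0 0 0;0 0 0 0;0 0 0 0"}}

```text
time_s: 38.43
tool_pos: [627.7, -296.3, 151.7]
orientation: [-0.0, 0.999, 0.043, -0.0]
contact_force: [-0.6, -0.8, 0.0]
gripper_width: 55.5
gripper_force: 0.0
```

```bash
python3 -c "
from h import *
mv(626.8,-297.3,.087);blobs('wrist',18)"
```

```text
at [ 627.7 -296.3  151.7] head 0.086 dx -1.0 dy 1.0 mm turn -0.001 w 55.5 t 38.4333
ctr [ 466.1 -293.9] LxW 36 21 ang 0.015 px [303. 408.]
ctr [ 527.2 -258. ] LxW 35 31 ang -0.114 px [263. 339.]
ctr [ 527.7 -154.7] LxW 36 27 ang -0.728 px [132. 327.]
ctr [ 565.2 -530.8] LxW 148 43 ang 0.302 px [611. 316.]
ctr [ 611.  -196.5] LxW 101 24 ang 0.178 px [184. 226.]
ctr [ 623.1 -298.4] LxW 105 29 ang 0.102 px [325. 222.]
ctr [621.  -94.4] LxW 112 49 ang -0.157 px [ 46. 200.]
ctr [ 736.3 -228.5] LxW 37 7 ang -0.865 px [234.  48.]
ctr [ 747.5 -157.8] LxW 28 6 ang -1.091 px [127.  21.]
ctr [ 764.5 -376. ] LxW 40 6 ang 0.767 px [463.  23.]
```

{"api": "step_arm", "payload": {"deltas": "-0.1 0.1 1.5 0;0 0 1.5 0;0 0 1.5 0;0 0 1.5 0;0 0 1.5 0;0 0 1.5 0;0 0 1.5 0;0 0 1.5 0;0 0 1.5 0;0 0 1 0;0 0 0.6 0;0 0 0.4 0;0 0 0.3 0;0 0 0 0;0 0 0 0"}}

```text
time_s: 39.73
tool_pos: [627.3, -298.2, -5.1]
orientation: [0.0, 0.999, 0.042, 0.0]
contact_force: [-0.4, -0.1, 0.5]
gripper_width: 55.9
gripper_force: 0.0
```

{"api": "step_arm", "payload": {"deltas": "0 0 0.1 0;0 0 0 0;0 0 0 0;0 0 0 0;0 0 0 0;0 0 0 0;0 0 0 0", "gripper": 0.6}}

```text
time_s: 40.32
tool_pos: [627.3, -298.3, -5.9]
orientation: [0.0, 0.999, 0.042, 0.001]
contact_force: [-0.5, 1.4, 5.7]
gripper_width: 28.2
gripper_force: 60.7
```

{"api": "step_arm", "payload": {"deltas": "0 0 -0.5 0;0 0 -1 0;0 0 -1.5 0;0 0 -1.5 0;0 0 -2 0;0 0 -2 0;0 0 -2 0;0 0 -2 0;0 0 -1.5 -0.043;0 0 -1 -0.043;0 0 0 -0.043;0 0 0 0"}}

```text
time_s: 41.32
tool_pos: [627.5, -298.7, 146.1]
orientation: [0.001, 0.994, 0.107, 0.002]
contact_force: [0.3, 0.3, -1.2]
gripper_width: 28.3
gripper_force: 60.0
```

{"api": "step_arm", "payload": {"deltas": "0 -2.12 0 0;0 -2.12 0 0;0 -2.12 0 0;0 -2.12 0 0;0 -2.12 0 0;0 -2.12 0 0;0 -2.12 0 0;0 -2.12 0 0;0 -2.12 0 0;0 -2.12 0 0;0 -2.12 0 0;0 -2.12 0 0;0 -2.12 0 0;0 -2.12 0 0;0 -2.12 0 0;0 -2.12 0 0;0 -2.12 0 0;0 -2.12 0 0;0 0 0 0"}}

```text
time_s: 42.9
tool_pos: [544.8, 80.6, 143.2]
orientation: [-0.002, 0.994, 0.109, -0.001]
contact_force: [0.6, 0.4, -1.4]
gripper_width: 28.0
gripper_force: 60.0
```

{"api": "step_arm", "payload": {"deltas": "0 0 0 0;0 0 0 0;0 0 0 0;0 0 0 0"}}

```text
time_s: 43.23
tool_pos: [546.0, 73.5, 143.5]
orientation: [0.0, 0.994, 0.105, 0.0]
contact_force: [-0.7, -0.3, -0.5]
gripper_width: 27.7
gripper_force: 60.0
```

```bash
python3 -c "
from h import *
mv(547.9,74.6,.214)"
```

```text
at [546.   73.5 143.5] head 0.211 dx 2.1 dy -0.7 mm turn -0.003 w 27.7 t 43.2333
```

{"api": "step_arm", "payload": {"deltas": "0 0 1.2 0;0 0 1.2 0;0 0 1.2 0;0 0 1.2 0;0 0 1.2 0;0 0 1.2 0;0 0 1.2 0;0 0 1.2 0;0 0 1.2 0;0 0 1.1 0;0 0 0.6 0;0 0 0.4 0;0 0 0.2 0;0 0 0.1 0;0 0 0 0;0 0 0 0"}}

```text
time_s: 44.57
tool_pos: [546.3, 75.0, 11.8]
orientation: [-0.0, 0.994, 0.107, 0.001]
contact_force: [-1.1, 0.0, -0.2]
gripper_width: 28.0
gripper_force: 60.0
```

{"api": "step_arm", "payload": {"deltas": "0 0 0.1 0;0 0 0.1 0;0 0 0.1 0;0 0 0.1 0;0 0 0 0;0 0 0 0"}}

```text
time_s: 45.07
tool_pos: [546.0, 75.1, 8.1]
orientation: [-0.0, 0.994, 0.107, 0.0]
contact_force: [-2.5, 0.3, 5.2]
gripper_width: 27.7
gripper_force: 60.8
```

{"api": "step_arm", "payload": {"deltas": "0 0 0 0;0 0 0 0;0 0 0 0;0 0 0 0;0 0 -0.5 0;0 0 -1 0;0 0 -2 0;0 0 -2 0;0 0 -2 0;0 0 -2 0;0 0 -2 0;0 0 -2 0;0 0 -1 0;0 0 0 0;0 0 0 0", "gripper": 0.1}}

```text
time_s: 46.32
tool_pos: [545.8, 75.1, 152.5]
orientation: [-0.0, 0.994, 0.107, 0.0]
contact_force: [0.6, 0.2, -0.4]
gripper_width: 38.2
gripper_force: 0.0
```

```bash
python3 -c "
from h import *
blobs();mv(643.5,192,1.785)
print('tray');blobs('wrist',32)"
```

```text
ctr [ 424.6 -292.4] LxW 98 23 ang 0.042 px [460. 249.]
ctr [ 524.1 -252.5] LxW 37 28 ang 1.560 px [440. 202.]
ctr [ 611.4 -192.3] LxW 99 23 ang 0.162 px [411. 162.]
ctr [628.5 -96.6] LxW 102 40 ang -0.104 px [366. 155.]
at [545.2  75.1 151.7] head 0.214 dx 120.9 dy -93.4 mm turn -1.571 w 38.6 t 46.3667
tray
ctr [ 529.4 -131.2] LxW 36 25 ang 1.174 px [591. 301.]
ctr [541.8  74.5] LxW 105 30 ang 0.229 px [322. 224.]
ctr [532.2 135.9] LxW 105 31 ang 0.213 px [232. 219.]
ctr [519.9 195.4] LxW 105 34 ang 0.213 px [145. 218.]
ctr [625.9 -90.4] LxW 99 47 ang -0.127 px [589. 157.]
ctr [644.8 172. ] LxW 259 46 ang -1.370 px [208.  40.]
```

{"api": "step_arm", "payload": {"deltas": "0 0 -1.5 0;0 0 -1.5 0;0 0 -1.5 0;0 0 -1.5 0;0 0 -1.5 0;0 0 -1.5 -0.11;0 0 -1.5 -0.11;0 0 -1.5 -0.11;0 0 -1.5 -0.11;0 0 -1.5 -0.11;0 0 0 -0.11;0 0 0 -0.11;0 0 0 -0.11;0 0 0 -0.11;0 0 0 -0.11;0 0 0 -0.11;0 0 0 -0.11;0 0 0 -0.11;0 0 0 -0.11;0 0 0 -0.031", "gripper": 0.2}}

```text
time_s: 48.08
tool_pos: [545.1, 74.9, 300.7]
orientation: [-0.001, 0.626, 0.78, -0.001]
contact_force: [0.6, -0.1, 0.0]
gripper_width: 34.5
gripper_force: 0.0
```

{"api": "step_arm", "payload": {"deltas": "0.92 1.2 0 0;0.92 1.2 0 0;0.92 1.2 0 0;0.92 1.2 0 0;0.92 1.2 0 0;0.92 1.2 0 0;0.92 1.2 0 0;0.92 1.2 0 0;0.92 1.2 0 0;0.92 1.2 0 0;0 0 0 0;0 0 0 0;0 0 0 0"}}

```text
time_s: 49.17
tool_pos: [643.0, 189.1, 301.3]
orientation: [-0.0, 0.628, 0.778, -0.001]
contact_force: [0.1, -0.3, 0.7]
gripper_width: 34.1
gripper_force: 0.0
```

```bash
python3 -c "
from h import *
mv(645.2,190.5,1.782)
c=manip.calibration('wrist');im=manip.grab_frame('wrist')
print(w2px('wrist',[643.5,190.5,266],c))
g=cv2.cvtColor(im,cv2.COLOR_RGB2GRAY)
for r in(150,200,230):print(r,''.join('%4d'%v for v in g[r,250:410:5]))"
```

```text
at [643.  189.1 301.3] head 1.784 dx 0.9 dy 2.5 mm turn 0.002 w 34.1 t 49.1667
[326.40556606 261.76497967]
150  132 148 137 189 191  78 124 202 104  98 109 104 190 167 198 224 228 218 165 151 150 151 150 152 152 151 151 150 151 151 151 151
200  148 146 146 193 194 200 119 108 101  99 103 104 188 188 200 225 227 218 150 152 154 154 152 154 153 152 153 153 154 153 154 153
230  121 146 193 147 194 155 116 108  91 100  97 104 185 187 200 226 227 217 139 155 154 154 154 154 154 156 155 154 154 154 155 153
```

{"api": "step_arm", "payload": {"deltas": "0 0.05 1 0;0 0 1 0;0 0 1 0;0 0 1 0;0 0 1 0;0 0 1 0;0 0 0.6 0;0 0 0.4 0;0 0 0 0;0 0 0 0"}}

```text
time_s: 50.05
tool_pos: [644.2, 190.4, 232.4]
orientation: [0.0, 0.628, 0.779, 0.0]
contact_force: [0.1, -0.0, 0.7]
gripper_width: 33.9
gripper_force: 0.0
```

{"api": "step_arm", "payload": {"deltas": "0 0 0 0;0 0 0 0;0 0 0 0;0 0 0 0;0 0 0 0;0 0 0 0;0 0 0 0;0 0 0 0", "gripper": 1}}

```text
time_s: 50.72
tool_pos: [644.7, 190.5, 233.2]
orientation: [0.001, 0.628, 0.779, 0.001]
contact_force: [1.2, 0.2, 5.3]
gripper_width: 9.8
gripper_force: 58.8
```

```bash
python3 - <<'E'
import numpy as np
t=np.r_[np.arange(1.75,.25,-.0625),np.arange(.25,-.001,-.025)];R=20.3+.25*np.sin(np.pi*t/1.75);y=-R*np.cos(t);z=R*np.sin(t)
for i in range(len(t)-1):
  print(f"0 {y[i+1]-y[i]:.2f} {-(z[i+1]-z[i]):.2f} 0;",end="" if (i+1)%8 else f"  th {t[i+1]:.3f} y {y[i+1]-y[0]:.2f} z {z[i+1]-z[0]:.2f}\n")
E
```

```text
0 -1.25 -0.21 0;0 -1.26 -0.14 0;0 -1.27 -0.06 0;0 -1.27 0.02 0;0 -1.27 0.11 0;0 -1.26 0.19 0;0 -1.25 0.27 0;0 -1.23 0.35 0;  th 1.250 y -10.08 z -0.53
0 -1.21 0.43 0;0 -1.18 0.50 0;0 -1.14 0.58 0;0 -1.11 0.65 0;0 -1.06 0.72 0;0 -1.01 0.79 0;0 -0.96 0.85 0;0 -0.90 0.91 0;  th 0.750 y -18.65 z -5.97
0 -0.84 0.97 0;0 -0.77 1.02 0;0 -0.71 1.07 0;0 -0.64 1.11 0;0 -0.56 1.15 0;0 -0.49 1.18 0;0 -0.41 1.21 0;0 -0.33 1.23 0;  th 0.250 y -23.39 z -14.93
0 -0.11 0.50 0;0 -0.10 0.50 0;0 -0.08 0.50 0;0 -0.07 0.50 0;0 -0.06 0.51 0;0 -0.05 0.51 0;0 -0.03 0.51 0;0 -0.02 0.51 0;  th 0.050 y -23.92 z -18.96
0 -0.01 0.51 0;0 0.00 0.51 0;
```

{"api": "step_arm", "payload": {"deltas": "0 -0.4 -0.06 0;0 -0.85 -0.15 0;0 -1.26 -0.14 0;0 -1.27 -0.06 0;0 -1.27 0.02 0;0 -1.27 0.11 0;0 -1.26 0.19 0;0 -1.25 0.27 0;0 -1.23 0.35 0"}}

```text
time_s: 51.47
tool_pos: [545.7, 169.2, 227.8]
orientation: [0.0, 0.627, 0.779, 0.001]
contact_force: [0.6, 0.7, 3.1]
gripper_width: 9.5
gripper_force: 58.5
```

{"api": "step_arm", "payload": {"deltas": "0 -1.21 0.43 0;0 -1.18 0.50 0;0 -1.14 0.58 0;0 -1.11 0.65 0"}}

```text
time_s: 51.8
tool_pos: [500.1, 159.4, 205.3]
orientation: [0.0, 0.627, 0.779, 0.001]
contact_force: [3.6, -0.1, -2.7]
gripper_width: 9.7
gripper_force: 59.0
```

Low forces. Continue.

{"api": "step_arm", "payload": {"deltas": "0 -1.06 0.72 0;0 -1.01 0.79 0;0 -0.96 0.85 0;0 -0.90 0.91 0"}}

```text
time_s: 52.13
tool_pos: [461.2, 151.0, 172.2]
orientation: [-0.0, 0.627, 0.779, 0.0]
contact_force: [5.2, 0.5, -2.6]
gripper_width: 9.4
gripper_force: 58.5
```

{"api": "step_arm", "payload": {"deltas": "0 -0.84 0.97 0;0 -0.77 1.02 0;0 -0.71 1.07 0;0 -0.64 1.11 0"}}

```text
time_s: 52.47
tool_pos: [432.7, 144.8, 130.5]
orientation: [0.0, 0.627, 0.779, 0.001]
contact_force: [0.3, 1.3, -0.8]
gripper_width: 9.3
gripper_force: 58.4
```

{"api": "step_arm", "payload": {"deltas": "0 -0.56 1.15 0;0 -0.49 1.18 0;0 -0.41 1.1 0;0 -0.33 1 0;0 0 0 0"}}

```text
time_s: 52.88
tool_pos: [416.6, 141.3, 85.8]
orientation: [0.001, 0.627, 0.779, 0.002]
contact_force: [4.7, 2.2, -1.5]
gripper_width: 8.7
gripper_force: 59.0
```

{"api": "step_arm", "payload": {"deltas": "0 -0.1 0.5 0;0 -0.1 0.5 0;0 -0.08 0.5 0;0 -0.07 0.5 0;0 -0.06 0.5 0;0 -0.05 0.5 0;0 -0.03 0.5 0;0 -0.02 0.4 0;0 0 0.4 0;0 0 0 0;0 0 0 0"}}

```text
time_s: 53.8
tool_pos: [411.4, 140.2, 43.5]
orientation: [0.0, 0.627, 0.779, 0.001]
contact_force: [6.1, 2.6, -1.2]
gripper_width: 9.4
gripper_force: 58.6
```

{"api": "step_arm", "payload": {"deltas": "0 0 0.25 0;0 0 0.25 0;0 0 0.25 0;0 0 0.2 0;0 0 0 0;0 0 0 0"}}

```text
time_s: 54.3
tool_pos: [411.3, 140.6, 39.1]
orientation: [-0.003, 0.628, 0.778, 0.001]
contact_force: [-12.1, -2.8, 63.6]
gripper_width: 9.5
gripper_force: 68.8
```

{"api": "step_arm", "payload": {"deltas": "0 0 0.1 0;0 0 0.1 0;0 0 0.1 0;0 0 0 0;0 0 0 0"}}

```text
time_s: 54.72
tool_pos: [411.4, 140.7, 38.8]
orientation: [-0.005, 0.628, 0.778, 0.001]
contact_force: [-21.2, -8.0, 98.4]
gripper_width: 9.5
gripper_force: 72.6
```

{"api": "step_arm", "payload": {"deltas": "0 0 -0.3 0;0 0 -0.3 0;0 0 0 0;0 0 0 0"}}

```text
time_s: 55.05
tool_pos: [411.3, 140.5, 39.6]
orientation: [-0.001, 0.628, 0.778, 0.001]
contact_force: [-2.6, -1.2, 29.8]
gripper_width: 9.4
gripper_force: 65.1
```

```bash
python3 - <<'E'
from h import *
a=cv2.imread("pics/side0.png");b=manip.grab_frame("side")[:,:,::-1].copy()
cv2.imwrite("pics/s9.png",b)
for n,P,l in(("front right corner",[475.4,6.9,66],[475.4,6.9,73]),("bar right arm end",[428,61,66],[428,61,73]),("window corner",[491,32,71],[491,32,77])):
    u=w2px("side",P);print(n,u,"if +6-7mm:",w2px("side",l)-u)
    x,y=np.round(u).astype(int);h=9
    T=cv2.resize(a[y-h:y+h,x-h:x+h],None,fx=4,fy=4,interpolation=cv2.INTER_CUBIC)
    S=cv2.resize(b[y-h-6:y+h+6,x-h-6:x+h+6],None,fx=4,fy=4,interpolation=cv2.INTER_CUBIC)
    r=cv2.minMaxLoc(cv2.matchTemplate(S,T,cv2.TM_CCOEFF_NORMED));print(r[1],np.array(r[3])/4-6)
E
```

```text
front right corner [319.25776256 227.58873035] if +6-7mm: [-0.05882452 -2.0652411 ]
0.994153618812561 [0.   0.25]
bar right arm end [294.39379652 218.98089317] if +6-7mm: [-0.15893399 -2.05815834]
0.9954190254211426 [0. 0.]
window corner [321.46180686 218.35611631] if +6-7mm: [-0.04193984 -1.77573564]
0.9888858795166016 [0.   0.25]
```

{"api": "step_arm", "payload": {"deltas": "0 0 -0.1 0;0 0 -0.1 0;0 0 0 0"}}

```text
time_s: 55.35
tool_pos: [411.3, 140.4, 39.8]
orientation: [-0.0, 0.628, 0.779, 0.001]
contact_force: [3.8, 1.7, 7.8]
gripper_width: 9.2
gripper_force: 62.7
```

{"api": "step_arm", "payload": {"deltas": "0 0 0 0;0 0 0 0;0 0 0 0;0 0 0 0;0 0 0 0;0 0 -0.5 0;0 0 -1 0;0 0 -1.5 0;0 0 -1.5 0;0 0 -1.5 0;0 0 -1.5 0;0 0 -1.5 0;0 0 0 0;0 0 0 0", "gripper": 0.2}}

```text
time_s: 56.52
tool_pos: [411.2, 140.1, 130.2]
orientation: [0.0, 0.627, 0.779, 0.001]
contact_force: [-0.4, -0.4, -0.9]
gripper_width: 33.9
gripper_force: 0.0
```

```bash
python3 - <<'E'
from h import *
a=cv2.imread("pics/side0.png");b=manip.grab_frame("side")[:,:,::-1].copy()
for P in([475.4,6.9,66],[428,61,66],[491,32,71]):
    x,y=np.round(w2px("side",P)).astype(int);h=9
    T=cv2.resize(a[y-h:y+h,x-h:x+h],None,fx=4,fy=4,interpolation=cv2.INTER_CUBIC)
    S=cv2.resize(b[y-h-6:y+h+6,x-h-6:x+h+6],None,fx=4,fy=4,interpolation=cv2.INTER_CUBIC)
    r=cv2.minMaxLoc(cv2.matchTemplate(S,T,cv2.TM_CCOEFF_NORMED));print(r[1],np.array(r[3])/4-6)
c=manip.calibration("wrist");im=manip.grab_frame("wrist");h=cv2.cvtColor(im,cv2.COLOR_RGB2HSV)
m=(h[...,0]>45)&(h[...,0]<75)&(h[...,1]>120);v,u=np.nonzero(m);print(len(u),u.min() if len(u) else 0,u.mean(),v.mean(),v.min())
t=manip.grab_frame("top");h=cv2.cvtColor(t,cv2.COLOR_RGB2HSV);m=(h[...,0]>45)&(h[...,0]<75)&(h[...,1]>120);m[:,330:]=0;m[:150]=0;m[260:]=0;v,u=np.nonzero(m);print(len(u),u.mean(),v.mean(),px2w("top",(u.mean(),v.mean()),58))
mv(503.4,340,1.782)
E
```

```text
0.993979275226593 [0.   0.25]
0.9990862011909485 [0. 0.]
0.9847199320793152 [0.   0.25]<stdin>:9: RuntimeWarning: Mean of empty slice.
  ret = ret.dtype.type(ret / rcount)
Traceback (most recent call last):
ValueError: zero-size array to reduction operation minimum which has no identity
```

{"api": "step_arm", "payload": {"deltas": "0.9 1.1 0 0;0.9 1.1 0 0;0.9 1.1 0 0;0.9 1.1 0 0;0.9 1.1 0 0;0.9 1.1 0 0;0.9 1.1 0 0;0.9 1.1 0 0;0.9 1.1 0 0;0.9 1.1 0 0;0.9 1.1 0 0;0.9 1.1 0 0;0 0 0 0;0 0 0 0;0 0 0 0;0 0 0 0", "gripper": 1}}

```text
time_s: 57.95
tool_pos: [515.9, 272.0, 128.8]
orientation: [-0.0, 0.628, 0.778, -0.001]
contact_force: [0.4, 0.7, -1.0]
gripper_width: -0.1
gripper_force: 0.0
```

```bash
python3 - <<'E'
from h import *
for n in("wrist","top"):
    c=manip.calibration(n);im=manip.grab_frame(n) if n=="wrist" else cv2.imread("pics/top0.png")[:,:,::-1].copy()
    h=cv2.cvtColor(im,cv2.COLOR_RGB2HSV);m=((h[...,0]>45)&(h[...,0]<78)&(h[...,1]>120)&(h[...,2]>60)).astype(np.uint8)
    if n=="top": m[:,330:]=0;m[:150]=0;m[260:]=0
    N,L,st,ce=cv2.connectedComponentsWithStats(m)
    for i in range(1,N):
        if st[i,4]>60: print(n,st[i],ce[i],px2w(n,ce[i],57,c))
mv(503.4,340,1.782)
E
```

```text
wrist [ 303   92   52   53 2132] [328.45121951 118.24249531] [503.08456156 340.7597612   57.        ]
top [150 209  13  13 140] [155.96428571 214.73571429] [504.01962516 342.63778659  57.        ]
at [516.1 272.1 129. ] head 1.784 dx 69.0 dy 2.0 mm turn 0.002 w -0.1 t 58.0
```

{"api": "step_arm", "payload": {"deltas": "1 0.02 0 0;1 0.02 0 0;1 0.02 0 0;1 0.02 0 0;1 0.02 0 0;1 0.02 0 0;1 0.02 0 0;0 0 1.5 0;0 0 1.5 0;0 0 1.5 0;0 0 1.5 0;0 0 1.2 0;0 0 0.6 0;0 0 0 0;0 0 0 0"}}

```text
time_s: 59.25
tool_pos: [503.3, 342.2, 51.3]
orientation: [0.0, 0.628, 0.779, 0.0]
contact_force: [0.1, -0.9, 0.4]
gripper_width: 0.1
gripper_force: 0.0
```

{"api": "step_arm", "payload": {"deltas": "0 0 0.3 0;0 0 0.3 0;0 0 0 0;0 0 0 0"}}

```text
time_s: 59.58
tool_pos: [503.2, 342.1, 45.4]
orientation: [-0.0, 0.628, 0.779, 0.0]
contact_force: [-0.5, 0.4, -0.6]
gripper_width: -0.1
gripper_force: 0.0
```

{"api": "step_arm", "payload": {"deltas": "0 0 0.2 0;0 0 0.2 0;0 0 0.2 0;0 0 0 0;0 0 0 0"}}

```text
time_s: 60.0
tool_pos: [503.5, 342.2, 39.5]
orientation: [0.0, 0.628, 0.779, 0.0]
contact_force: [-0.0, -0.2, 1.6]
gripper_width: -0.2
gripper_force: 1.2
```

{"api": "step_arm", "payload": {"deltas": "0 0 0.2 0;0 0 0.1 0;0 0 0 0;0 0 0 0"}}

```text
time_s: 60.33
tool_pos: [503.5, 342.2, 36.6]
orientation: [0.0, 0.628, 0.779, 0.0]
contact_force: [0.4, 0.9, 4.2]
gripper_width: 0.1
gripper_force: 2.2
```

{"api": "step_arm", "payload": {"deltas": "0 0 0.2 0;0 0 0.15 0;0 0 0 0;0 0 0 0"}}

```text
time_s: 60.67
tool_pos: [503.6, 342.3, 36.1]
orientation: [-0.001, 0.628, 0.778, 0.001]
contact_force: [-7.2, -2.6, 24.0]
gripper_width: -0.1
gripper_force: 11.9
```

{"api": "step_arm", "payload": {"deltas": "0 0 0.15 0;0 0 0 0;0 0 0 0"}}

```text
time_s: 60.92
tool_pos: [503.7, 342.4, 35.9]
orientation: [-0.001, 0.628, 0.778, 0.001]
contact_force: [-8.9, -5.1, 32.1]
gripper_width: 0.1
gripper_force: 16.1
```

{"api": "step_arm", "payload": {"deltas": "0 0 -0.5 0;0 0 -0.5 0;0 0 -1 0;0 0 -1.5 0;0 0 -2 0;0 0 -2 0;0 0 -2 0;0 0 -2 0;0 0 -2 0;0 0 -2 0;0 0 0 0;0 0 0 0"}}

```text
time_s: 61.92
tool_pos: [503.3, 342.1, 186.7]
orientation: [0.0, 0.628, 0.779, 0.001]
contact_force: [-0.2, 0.7, 0.6]
gripper_width: 0.1
gripper_force: 0.0
```

```bash
python3 - <<'E'
from h import *
a=cv2.imread("pics/side0.png");b=manip.grab_frame("side")[:,:,::-1].copy()
for P in([475.4,6.9,66],[428,61,66]):
    x,y=np.round(w2px("side",P)).astype(int);h=9
    T=cv2.resize(a[y-h:y+h,x-h:x+h],None,fx=4,fy=4,interpolation=cv2.INTER_CUBIC)
    S=cv2.resize(b[y-h-6:y+h+6,x-h-6:x+h+6],None,fx=4,fy=4,interpolation=cv2.INTER_CUBIC)
    r=cv2.minMaxLoc(cv2.matchTemplate(S,T,cv2.TM_CCOEFF_NORMED));print(r[1],np.array(r[3])/4-6)
blobs();mv(503,341,1.78)
cv2.imwrite("pics/end.png",np.hstack([b[:,:,:][80:440,140:500],manip.grab_frame("top")[:,:,::-1][100:460,100:500]]))
E
```

```text
0.9935162663459778 [0.   0.25]
0.9991244673728943 [0. 0.]
ctr [ 424.6 -292.3] LxW 98 23 ang 0.042 px [460. 249.]
ctr [ 524.1 -252.5] LxW 37 28 ang 1.560 px [440. 202.]
ctr [ 611.6 -192.3] LxW 100 23 ang 0.162 px [411. 162.]
ctr [628.5 -96.6] LxW 102 40 ang -0.104 px [366. 155.]
at [502.1 341.5 184.8] head 1.785 dx -0.7 dy 0.8 mm turn 0.005 w 0.0 t 62.0167
```

View pics/end.png

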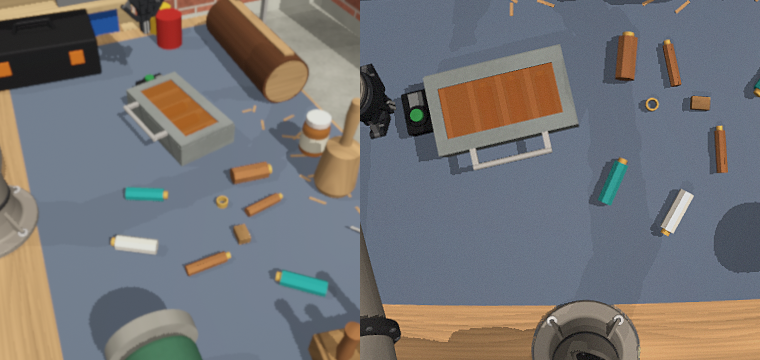

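The last picture shows the cover shut, the button up at (417,115), the look-alikes where they were, and the arm clear of everything, so I am handing in.

```bash
python3 -c "
from rig import manip
print(manip.finish_job())"
```

```text
the job is handed in; nothing more can be done
None
```

I handed the job in at about 62 s: the three 30 mm handles present are in lanes 0–2, the cover is shut, the start button was pressed fully and is up again, and the look-alikes, ferrule and offcut are where they were; the hand-in gave no verdict back.

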